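# Seat the keyed pan of a packing-bench scale

### The job

The round pan of the bench scale has been set down askew. With a fingertip, push on one of its upright posts to turn the pan until the notch in its rim stands over the locating pin on the scale, then press down on the middle of the pan until it is fully seated. Do not lift or tip the pan, leave the things around the scale where they are, and finish clear of everything.

Things in the scene. Friction and masses are not known exactly. Their poses are not given: they have to be found in the camera images.
- pan: Loose bare-aluminium weighing pan, about 0.45 kg: flat round plate 210 mm across, 5 mm thick, level. Origin at the centre of the plate's underside (80 mm above the table at the start, 68 mm when seated), x axis towards the notch, z up. It turns either way about its centre with light friction (about 2 N at a post) and stays where it is left. Pressed near the rim it tips.
- pan_middle (a point): Centre of the pan's upper face, 5 mm above its origin: the place to press. A thin ring line 120 mm across is marked round it.
- post_y (a point): Upright polished (slippery) round steel post on the pan, 12 mm across, 30 mm tall; this point half-way up, 82 mm from the pan's centre in the pan's +y direction (a quarter turn anticlockwise from the notch, seen from above). The notch side has no post.
- post_back (a point): Second such post, same size, 82 mm from the pan's centre in its -x direction (opposite the notch).
- post_minus_y (a point): Third such post, same size, 82 mm from the pan's centre in its -y direction (a quarter turn clockwise from the notch).
- notch (a point): Notch in the pan's rim: open slot 18 mm wide, 13 mm deep, through the full plate thickness. This point lies mid-slot, 104 mm from the pan's centre, at the height of the plate's underside.
- pin_top (a point): Top of the scale's fixed locating pin: upright, round-tipped, steel, 10 mm across, axis 104 mm from the pan's centre, top 76 mm above the table (4 mm below the unseated pan's underside, 3 mm above its upper face once seated). It stands on a steel ear 22 mm wide that sticks out 27 mm past the pan's rim, on the side opposite the control panel.
- hub (a joint): Stiff sliding hub under the pan, a ring 130 mm across holding the pan's 50 mm stub (11 mm long, 1 to 2 mm of play). 0 m = up, 0.012 m = down at a firm stop. A press of 5 to 10 N on the pan's middle makes pan and hub sink 12 mm; they stay down. With the notch not over the pin the rim catches on the pin instead.
- scale: Fixed grey bench scale; origin on the table under the pan's axis, x axis towards the pin. Housing 270 by 270 mm, 55 mm tall; a lower control panel reaches 203 mm from the origin on its -x side.
- jar: bystander: closed amber glass jar 66 mm across, 95 mm tall, standing beside the scale; origin at the centre of its underside
- tape: bystander: roll of parcel tape lying flat beside the scale, 90 mm across, 48 mm tall; origin at the centre of its underside
- weight: bystander: steel knobbed check weight 44 mm across, 72 mm tall, standing beside the scale; origin at the centre of its underside

How it is judged:
By the outcome, as a careful person would: the job done as asked, in the order asked, and still so for the second after the job is handed in, with the robot touching nothing.
It also fails if it takes over 48 s, if anything falls off the work surface, if the arm or the gripper's body presses on something with over 40 N, if the wrist force passes 120 N, or if a joint passes its speed limit or range.

### The arm

A 7-joint arm with a two-finger parallel gripper is mounted at the origin on the work surface. World frame = base frame: x ahead of the robot, y to its left, z up, the work surface at z = 0. Lengths are in m, angles in rad, forces in N, time in s.
With the tool pointing down it reaches from about 0.425 to 0.875 m from the base axis. Payload 4.7 kg.
Tool frame: the origin (TCP) lies on the centre line of the jaws, within the pads' length; the fingertips stand 8 mm ahead of it and the grasp point (between the pads) lies 11 mm behind it; z points along the fingers, y is the direction in which the jaws open and shut (so a half turn about z gives the same grasp; the last joint's range is limited). The gripper opens to 87 mm and grips with 3 to 60 N. Pads are 19 mm wide; open, the fingers measure 117 mm over their backs; the gripper's body (75 mm by 190 mm) begins 51 mm behind the grasp point.
Start: joints at [-1.251, 0.321, -0.07, 1.45, 0.023, 1.371, -0.057], TCP at [0.196, 0.62, 0.208] pointing down, gripper open.
Joint ranges: [-2.86, 2.86], [-0.3, 2.09], [-1.38, 1.24], [0.06, 2.45], [-1.56, 4.7], [0.09, 2.05], [-2.69, 2.69]. Speed limits (rad/s): [2.57, 2.57, 3.14, 3.14, 3.14, 3.14, 3.14].

### API

Orientations are given as a rotation vector (axis times angle).
In Python, from bench import status, optics, order gives the robot as it stands.
- The arm moves only by the tool step_arm, never from a script. Its argument "rows" is a list of rows, each a list of 3 entries, a list of its own where there are three numbers: the turn, a rotation vector about the tool's x, y, z in degrees, then the shift along the tool's x, y, z in mm, then the finger opening in mm, from 0 to 87. A call has 1 to 12 rows; each row shifts and turns the pose as measured when the row begins, along the tool's axes as they then stand; what a row does not reach is not made up. A row lasts 1/12 s, in which the tool goes at most 41.7 mm and 7.16 degrees, less where a joint would pass 70% of its speed; a pose out of reach is approached as far as the arm can. A call is refused whole if a number of a shift passes 41.7 or a number of a turn 7.16, either way. A call with a gripper value outside its range is refused whole. The fingers move at their own pace and stop on an object; "grip_force" is the grip in N (left out, the last holds). Time passes only in rows, so rows that do not move let the fingers close. It gives the time, the measured TCP pose, the force and the opening at its end, in the units of the state.
- status.get_state(): the state, without advancing time (a new reading comes with each control period).
- optics.get_image(name): name is "scene" or "side" or "wrist"; returns a dict with "frame" (420x560x3 uint8, red, green, blue), "range_z" (420x560 float32, m along the optical axis (not along the pixel's ray), 0 where there is no reading), "K" (3x3 intrinsics, pixels), "k1" (the pictures are not rectified: a ray, as slopes to the right and down, at radius r is drawn at 1 + k1 r^2 times it, then the intrinsics apply), "R" (3x3) and "t" (3): a world point X has camera coordinates R X + t. Camera axes: x right, y down, z forward; pixel columns grow to the right and rows downward; lengths in m; the calibration is good to about 2 mm. A picture is of the moment at which its call begins.
- order.close_job(): hands the job in, once; it reports no verdict.
The state is a dict: "time": time; "joint_positions": joint angles; "qd": joint speeds; "joint_torque": joint torques, N m; "position": TCP position; "tool_rot": TCP orientation; "ft_force": force on the tool from outside, world axes, zero at the start; "torque": the same for the moment, N m; "grip_width": opening from 0.0 (shut) to 1.0 (fully open).
Only numpy, scipy, OpenCV 4.12 (cv2) and the standard library are available. Lean on these libraries where they do the work, as an engineer would, in place of code of your own. Each camera call takes 0.05 s, during which the arm holds its last target.

## Working session

There is one attempt and no reset: what is moved stays moved. The work goes in short steps, Python scripts to look and compute and a tool call to move; the robot and the scene stay as the last step left them, time stands still between calls to the robot, and variables do not carry over. Pictures are saved under pics/ and viewed, and the job is handed in when it is done.

Besides the shell and the picture viewer there is one more tool, called after ">>>" in YAML: its name, and indented under it one key for each argument. step_arm: Moves the arm, as the interface text tells. Its arguments: {"type":"object","properties":{"rows":{"type":"array"},"grip_force":{"type":"number"}},"required":["rows"]}

```bash
mkdir -p pics; ls
python3 - <<'E'
from bench import status, optics
import cv2, numpy as np, pickle
s=status.get_state(); print({k:np.round(v,3).tolist() for k,v in s.items()})
d={}
for n in ["scene","side","wrist"]:
    im=optics.get_image(n); d[n]=im
    cv2.imwrite(f"pics/{n}0.png",im["frame"][:,:,::-1])
    print(n,im["K"].tolist(),im["k1"],np.round(im["R"],3).tolist(),np.round(im["t"],3).tolist())
pickle.dump(d,open("d0.pkl","wb"))
E
```

```text
pics
{'time': 0.0, 'joint_positions': [-1.251, 0.322, -0.07, 1.452, 0.023, 1.371, -0.057], 'qd': [0.001, 0.001, 0.0, -0.002, 0.001, 0.002, 0.001], 'joint_torque': [-0.0, -49.128, -0.404, -31.252, -0.064, 0.044, 0.0], 'position': [0.196, 0.619, 0.207], 'tool_rot': [-0.478, -3.105, 0.003], 'ft_force': [0.05, 0.19, 0.871], 'torque': [-0.024, 0.011, -0.028], 'grip_width': 1.001}
scene [[471.9269622329816, 0.0, 277.2308920657799], [0.0, 471.9269622329816, 206.06429618706022], [0.0, 0.0, 1.0]] -0.04328281743965804 [[-0.294, 0.956, -0.015], [0.744, 0.218, -0.632], [-0.6, -0.197, -0.775]] [0.148, -0.379, 1.289]
side [[490.40536154362735, 0.0, 275.07358749850374], [0.0, 490.40536154362735, 208.59432401412573], [0.0, 0.0, 1.0]] -0.13940762138811907 [[0.692, -0.722, -0.01], [-0.415, -0.387, -0.824], [0.591, 0.574, -0.567]] [-0.381, 0.347, 0.549]
wrist [[320.3166975439828, 0.0, 278.22827077929696], [0.0, 320.3166975439828, 208.1163252983069], [0.0, 0.0, 1.0]] -0.03924550957479979 [[0.302, 0.953, -0.001], [0.923, -0.292, 0.252], [0.24, -0.077, -0.968]] [-0.649, -0.029, 0.389]
```

View pics/scene0.png

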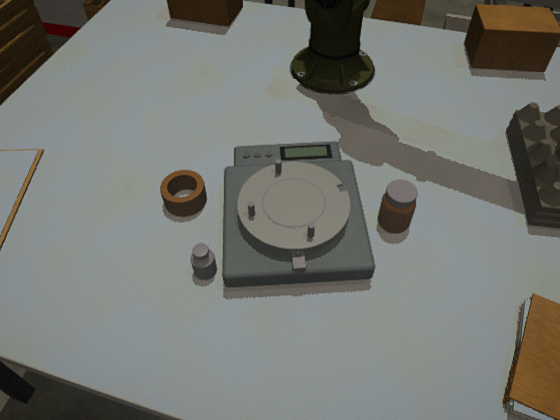

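View pics/side0.png

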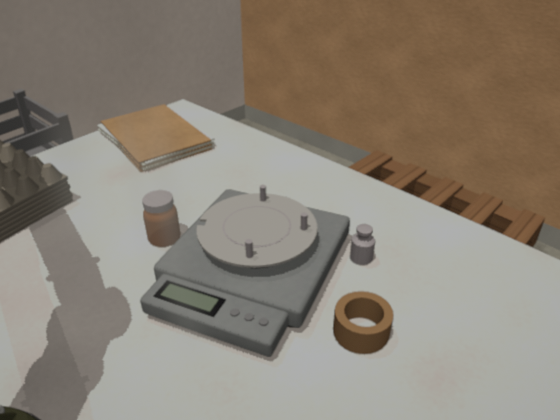

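View pics/wrist0.png

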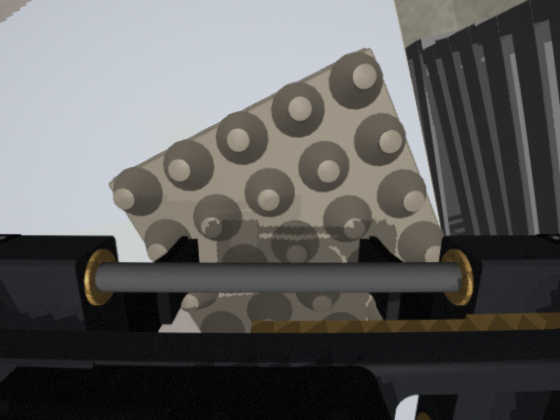

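The scene view shows the pan at about (295,203) px, its notch at right (341,187), and posts near (278,167), (251,209) and (311,230). The pin ear is at (299,260). I'll measure these now.

```bash
cat > h.py <<'E'
import numpy as np, cv2
def dist(im): return np.array([0,0,0,0,0.])
def rays(im,uv):
    K=im["K"]; uv=np.asarray(uv,float).reshape(-1,1,2)
    n=cv2.undistortPoints(uv,K,np.array([im["k1"],0,0,0,0.])).reshape(-1,2)
    return np.c_[n,np.ones(len(n))]
def plane(im,uv,z):
    d=rays(im,uv)@im["R"]; c=-im["R"].T@im["t"]
    return c+d*((z-c[2])/d[:,2])[:,None]
def cloud(im):
    h,w=im["range_z"].shape
    v,u=np.mgrid[:h,:w]; d=rays(im,np.c_[u.ravel(),v.ravel()])
    P=(d*im["range_z"].reshape(-1,1)-im["t"])@im["R"]
    P[im["range_z"].ravel()==0]=np.nan
    return P.reshape(h,w,3)
def proj(im,X):
    r,_=cv2.Rodrigues(im["R"]); return cv2.projectPoints(np.asarray(X,float).reshape(-1,1,3),r,im["t"],im["K"],np.array([im["k1"],0,0,0,0.]))[0].reshape(-1,2)
def circ(p):
    A=np.c_[2*p,np.ones(len(p))]; s=np.linalg.lstsq(A,(p**2).sum(1),rcond=None)[0]
    return s[:2],np.sqrt(s[2]+s[:2]@s[:2])
E
python3 - <<'E'
import pickle; from h import *
d=pickle.load(open("d0.pkl","rb"))
for n,c in [("scene",(295,203)),("side",(257,227))]:
    im=d[n]; P=cloud(im); print(n,"noise",P[c[1]-3:c[1]+4,c[0]-3:c[0]+4].reshape(-1,3).std(0).round(4),P[c[1],c[0]].round(4))
    m=(abs(P[...,2]-.085)<.006); mm=m.astype(np.uint8)
    _,l,_,_=cv2.connectedComponentsWithStats(mm); k=(l==l[c[1],c[0]]).astype(np.uint8)
    ct=max(cv2.findContours(k,0,1)[0],key=len)[:,0]; print(len(ct),k.sum())
    p=plane(im,ct,.085)[:,:2]
    for _ in range(6):
        C,r=circ(p); e=np.hypot(*(p-C).T)-r; p=p[abs(e)<max(.002,1.5*e.std())]
    print("circle",C.round(4),r.round(4),len(p))
    q=P.reshape(-1,3); b=(q[:,2]>.097)&(q[:,2]<.125)&(np.hypot(q[:,0]-C[0],q[:,1]-C[1])<.12)
    mk=b.reshape(m.shape).astype(np.uint8); nn,l,s,cc=cv2.connectedComponentsWithStats(mk)
    for i in range(1,nn):
        if s[i,4]>5:
            a=q[(l==i).ravel()]; a0=np.median(a,0); print("post",cc[i].round(1),s[i,4],a0.round(4),a[:,2].max().round(3),np.hypot(*(a0[:2]-C)).round(4),np.degrees(np.arctan2(*(a0[:2]-C)[::-1])).round(1))
    img=im["frame"][:,:,::-1]; x0,y0=c[0]-80,c[1]-75
    cv2.imwrite(f"pics/{n}_z.png",cv2.resize(img[y0:y0+150,x0:x0+160],None,fx=4,fy=4,interpolation=cv2.INTER_CUBIC))
E
```

```text
scene noise [0.0047 0.0038 0.001 ] [0.5599 0.0525 0.087 ]
310 7616
circle [0.5583 0.0492] 0.105 273
post [278.2 164.4] 64 [4.952e-01 4.000e-04 1.114e-01] 0.116 0.0798 -142.3
post [251.  207.1] 72 [ 0.6103 -0.0151  0.1115] 0.116 0.0827 -51.1
post [310.9 228.2] 75 [0.6256 0.0986 0.1131] 0.117 0.0835 36.3
side noise [nan nan nan] [0.5499 0.0415 0.0867]
303 6832
circle [0.5525 0.0451] 0.1059 255
post [262.8 189.9] 72 [0.6171 0.0931 0.1092] 0.117 0.0805 36.7
post [304.  218.1] 84 [ 0.6011 -0.0206  0.1095] 0.116 0.0817 -53.5
post [249.  245.1] 92 [ 0.4867 -0.0057  0.1101] 0.117 0.0831 -142.4
```

```bash
ls pics
```

```text
scene0.png
scene_z.png
side0.png
side_z.png
wrist0.png
```

View pics/scene_z.png

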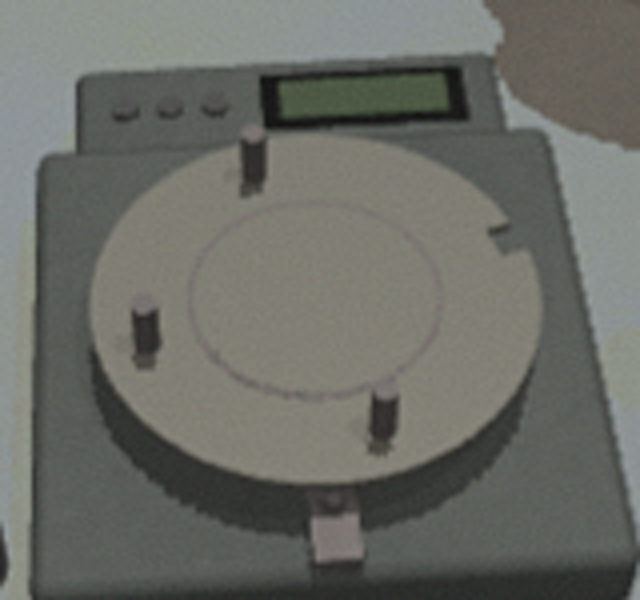

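View pics/side_z.png

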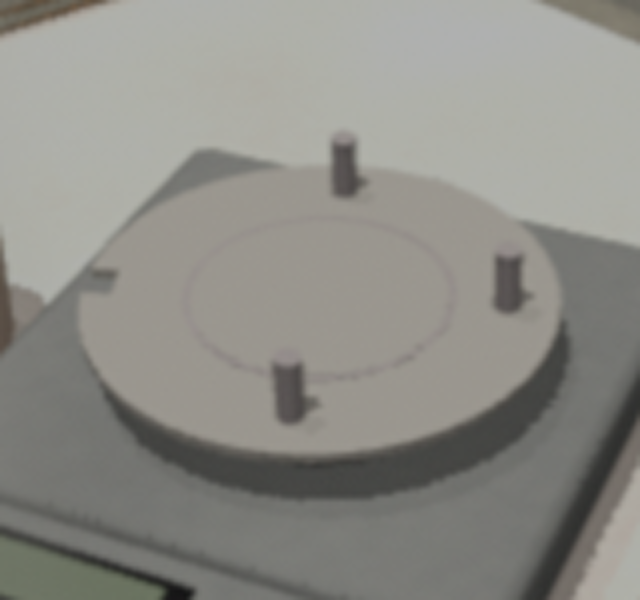

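Run:
```python
import pickle; from h import *
d=pickle.load(open("d0.pkl","rb")); im=d["scene"]
f=lambda a:np.array(a)/4.+[215,128]
C=np.array([.5583,.0492])
for nm,px,z in [("pin",(335,495),.076),("notch in",(500,238),.085),("notch mouth",(520,238),.085),("earfar",(338,562),.06),("earnear?",(335,515),.06)]:
    p=plane(im,f(px),z)[0,:2]; print(nm,p.round(4),np.hypot(*(p-C)).round(4),np.degrees(np.arctan2(*(p-C)[::-1])).round(1))
c=plane(im,[f(x) for x in [(42,155),(548,132),(635,562),(33,588)]],.055)[:,:2]
print(c.round(4))
for i in range(4): e=c[(i+1)%4]-c[i]; print(np.hypot(*e).round(4),np.degrees(np.arctan2(*e[::-1])).round(1))
for n in ["scene","side"]:
    P=cloud(d[n]); z=P[...,2]; 
    for lab,lo,hi in [("jar",.08,.11),("h",.03,.078)]:
        mk=((z>lo)&(z<hi)&(abs(P[...,0]-.55)<.35)&(abs(P[...,1]-.05)<.35)).astype(np.uint8)
        k,l,s,cc=cv2.connectedComponentsWithStats(mk)
        for i in range(1,k):
            if s[i,4]>60: print(n,lab,cc[i].round(0),s[i,4],np.median(P[l==i],0).round(3))
```

```text
pin [0.6551 0.0862] 0.1036 20.9
notch in [0.4972 0.1241] 0.0966 129.2
notch mouth [0.4946 0.1333] 0.1055 127.2
earfar [0.6779 0.0942] 0.1277 20.6
earnear? [0.6549 0.0865] 0.1036 21.1
[[ 0.4809 -0.1194]
 [ 0.3911  0.1293]
 [ 0.6383  0.2176]
 [ 0.7252 -0.0297]]
0.2644 109.8
0.2624 19.6
0.262 -70.6
0.2602 -159.8
scene jar [294. 206.] 7736 [0.566 0.051 0.085]
scene jar [401. 193.] 720 [0.488 0.237 0.095]
scene h [293. 222.] 10610 [0.615 0.05  0.054]
scene h [182. 189.] 1035 [ 0.555 -0.187  0.047]
scene h [396. 213.] 625 [0.508 0.236 0.06 ]
scene h [202. 258.] 541 [ 0.704 -0.078  0.049]
side jar [257. 230.] 7003 [0.545 0.038 0.085]
side jar [157. 201.] 588 [0.474 0.228 0.095]
side h [242. 285.] 13989 [ 0.443 -0.028  0.052]
side h [161. 222.] 778 [0.463 0.212 0.057]
side h [363. 239.] 560 [ 0.685 -0.09   0.047]
side h [363. 316.] 1865 [ 0.539 -0.195  0.047]
```

>>> step_arm:
  rows:
    - [[0,0,0],[-33,-22,0],0]
    - [[0,0,0],[-33,-22,0],0]
    - [[0,0,0],[-33,-22,0],0]
    - [[0,0,0],[-33,-22,0],0]
    - [[0,0,0],[-33,-22,0],0]
    - [[0,0,0],[-33,-22,0],0]
    - [[0,0,0],[-33,-22,0],0]
    - [[0,0,0],[-33,-22,0],0]
    - [[0,0,0],[-33,-22,0],0]
    - [[0,0,0],[-33,-22,0],0]
    - [[0,0,0],[-33,-22,0],0]
  grip_force: 10

```text
time: 1.07
position: [0.4702, 0.2747, 0.2001]
tool_rot: [-0.44, -3.101, 0.004]
ft_force: [0.7, -0.6, -0.2]
grip_width: 0.253
```

```bash
cat > go.py <<'E'
import sys; from h import *; from bench import status
from scipy.spatial.transform import Rotation as Ro
def go(x,y,z,yaw):
    s=status.get_state(); R=Ro.from_rotvec(s["tool_rot"]); 
    T=Ro.from_matrix(np.array([[np.cos(a:=np.radians(yaw)),np.sin(a),0],[np.sin(a),-np.cos(a),0],[0,0,-1]]))
    rv=(R.inv()*T).as_rotvec(degrees=True)
    ya=np.degrees(np.arctan2(R.as_matrix()[1,0],R.as_matrix()[0,0]))
    print("t",round(s["time"],2),"pos",np.round(s["position"],4),"yaw",ya.round(2),"F",np.round(s["ft_force"],1),"grip",np.round(s["grip_width"],3),"q",np.round(s["joint_positions"],2))
    print("turn",rv.round(2),"shift(tool now) mm",(R.inv().apply(np.array([x,y,z])-s["position"])*1000).round(1))
if __name__=="__main__": go(*map(float,sys.argv[1:5]))
E
python3 go.py .606 .118 .2 126.6
```

```text
t 1.07 pos [0.4702 0.2747 0.2001] yaw 163.83 F [ 0.7 -0.6 -0.2] grip 0.253 q [-0.78  0.11  0.22  1.73 -0.03  1.32  0.74]
turn [-0.38 -0.42 37.23] shift(tool now) mm [-174.1 -112.7   -1.1]
```

>>> step_arm:
  rows:
    - [[0,0,0],[-33,-22,0],0]
    - [[0,0,0],[-33,-22,0],0]
    - [[0,0,0],[-33,-22,0],0]
    - [[0,0,0],[-33,-22,0],0]
    - [[0,0,0],[-33,-22,0],0]
    - [[0,0,6],[0,0,0],0]
    - [[0,0,6],[0,0,0],0]
    - [[0,0,6],[0,0,0],0]
    - [[0,0,6],[0,0,0],0]
    - [[0,0,6],[0,0,0],0]
    - [[0,0,6],[0,0,0],0]

```text
time: 1.98
position: [0.6072, 0.0962, 0.1958]
tool_rot: [-1.447, -2.783, 0.022]
ft_force: [-0.1, 0.6, 1.1]
grip_width: 0.005
```

```bash
python3 go.py .606 .118 .2 126.6
python3 - <<'E'
from bench import optics
import cv2,pickle
d={n:optics.get_image(n) for n in ["wrist"]}
cv2.imwrite("pics/w1.png",d["wrist"]["frame"][:,:,::-1]); pickle.dump(d,open("d1.pkl","wb"))
E
```

```text
t 1.98 pos [0.6072 0.0962 0.1958] yaw 125.08 F [-0.1  0.6  1.1] grip 0.005 q [-0.59  0.27  0.46  1.57 -0.12  1.34  0.5 ]
turn [-0.83  0.11 -1.52] shift(tool now) mm [18.6 11.5 -4.4]
```

View pics/w1.png

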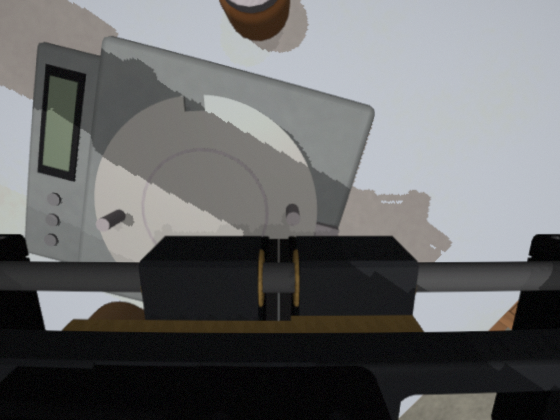

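The wrist view shows the pan with its notch at (194,103) px, posts at (110,219) and (292,214), and the ring around (205,205). I'll take a second measurement of centre and angles from here.

Run:
```python
import pickle; from h import *
im=pickle.load(open("d1.pkl","rb"))["wrist"]; P=cloud(im); q=P.reshape(-1,3)
print(P[200,205].round(4))
k=((abs(P[...,2]-.085)<.008)).astype(np.uint8); k=cv2.morphologyEx(k,cv2.MORPH_OPEN,np.ones((3,3)))
_,l,_,_=cv2.connectedComponentsWithStats(k); k=(l==l[200,205]).astype(np.uint8)
ct=max(cv2.findContours(k,0,1)[0],key=len)[:,0]; ct=ct[(ct[:,1]<225)]
p=plane(im,ct,.085)[:,:2]
for _ in range(8):
    C,r=circ(p); e=np.hypot(*(p-C).T)-r; p=p[abs(e)<max(.0015,1.5*e.std())]
print("circle",C.round(4),r.round(4),len(p))
mk=((P[...,2]>.1)&(P[...,2]<.125)&(np.hypot(P[...,0]-C[0],P[...,1]-C[1])<.11)).astype(np.uint8)
n,l,s,cc=cv2.connectedComponentsWithStats(mk)
for i in range(1,n):
    if s[i,4]>8: a=np.median(P[l==i],0); print(cc[i].round(1),s[i,4],a.round(4),np.hypot(*(a[:2]-C)).round(4),np.degrees(np.arctan2(*(a[:2]-C)[::-1])).round(1))
nt=plane(im,[(194,104)],.085)[0,:2]; print("notch",np.hypot(*(nt-C)).round(4),np.degrees(np.arctan2(*(nt-C)[::-1])).round(1))
cv2.imwrite("pics/w1m.png",k*255)
```

```text
[0.5489 0.057  0.0846]
circle [0.5547 0.0465] 0.1046 332
[292.7 216.8] 214 [0.6192 0.0971 0.1143] 0.082 38.1
[105.9 222.2] 253 [ 4.903e-01 -3.000e-04  1.135e-01] 0.0796 -143.9
notch 0.0971 127.1
```

>>> step_arm:
  rows:
    - [[-0.4,0,-1],[12,9,0],0]
    - [[-0.4,0,-1],[11,5,0],0]
    - [[0,0,0],[0,0,25],0]
    - [[0,0,0],[0,0,20],0]

```text
time: 2.37
position: [0.6078, 0.1289, 0.1536]
tool_rot: [1.381, 2.814, 0.011]
ft_force: [-1.4, -0.7, -0.1]
grip_width: 0.006
```

```bash
python3 go.py .6034 .1188 .102 127
```

```text
t 2.37 pos [0.6078 0.1289 0.1536] yaw 127.72 F [-1.4 -0.7 -0.1] grip 0.006 q [-0.61  0.3   0.43  1.62 -0.13  1.24  0.51]
turn [0.55 0.19 0.72] shift(tool now) mm [ -5.1 -10.1  51.5]
```

>>> step_arm:
  rows:
    - [[0,0,0],[-3,-9,8],0]
    - [[0,0,0],[0,0,15],0]
    - [[0,0,0],[0,0,14],0]
    - [[0,0,0],[0,0,8],0]
    - [[0,0,0],[0,0,0],0]

```text
time: 2.78
position: [0.5975, 0.1318, 0.1018]
tool_rot: [1.344, 2.839, 0.012]
ft_force: [-0.0, 0.4, 1.0]
grip_width: 0.004
```

```bash
python3 go.py .6034 .1188 .102 127
```

```text
t 2.78 pos [0.5975 0.1318 0.1018] yaw 129.32 F [-0.   0.4  1. ] grip 0.004 q [-0.61  0.32  0.42  1.7  -0.15  1.15  0.54]
turn [ 0.39 -0.18  2.32] shift(tool now) mm [-13.8  -3.7  -0.3]
```

>>> step_arm:
  rows:
    - [[0.4,0,2.3],[-8,-3,0],0]
    - [[0,0,0],[-5,0,0],0]
    - [[0,0,0],[-4,0,0],0]
    - [[0,0,0],[-4,0,0],0]

```text
time: 3.12
position: [0.6093, 0.1154, 0.1036]
tool_rot: [-1.396, -2.812, -0.005]
ft_force: [0.5, 0.6, -0.7]
grip_width: 0.005
```

```bash
cat > arc.py <<'E'
# ideal TCP pose for post at angle th about C: contact offset 15.5 mm ccw
import sys; from go import *
C=np.array([.555,.0468])
s=status.get_state(); p=s["position"][:2]-C; R=Ro.from_rotvec(s["tool_rot"]).as_matrix()
yaw=np.degrees(np.arctan2(R[1,0],R[0,0]))
f=np.degrees(np.arctan2(p[1],p[0])); off=float(sys.argv[1]) if len(sys.argv)>1 else 15.5
th=f-np.degrees(np.arctan2(off,82)); print("finger ang",f.round(2),"r",np.hypot(*p).round(4),"-> post th",th.round(2),"if contact; notch",(th+90).round(2))
a=np.radians(th); P=C+.082*np.array([np.cos(a),np.sin(a)])+off/1000*np.array([-np.sin(a),np.cos(a)])
go(*P,.102,th+90)
E
python3 arc.py
```

```text
finger ang 51.63 r 0.0875 -> post th 40.93 if contact; notch 130.93
t 3.12 pos [0.6093 0.1154 0.1036] yaw 127.21 F [ 0.5  0.6 -0.7] grip 0.005 q [-0.58  0.34  0.43  1.67 -0.16  1.16  0.54]
turn [ 0.11 -0.19 -3.72] shift(tool now) mm [-1.  -3.9  1.6]
```

>>> step_arm:
  rows:
    - [[0,0,0],[-4,-3,1],0]
    - [[0,0,0],[-3,0,0],0]
    - [[0,0,2],[-3,0.5,0],0]
    - [[0,0,2],[-3,0.5,0],0]
    - [[0,0,3],[-4,0.7,0],0]
    - [[0,0,3],[-4,0.7,0],0]

```text
time: 3.62
position: [0.6244, 0.0934, 0.1054]
tool_rot: [1.648, 2.673, 0.01]
ft_force: [-0.6, -0.1, -0.9]
grip_width: 0.006
```

```bash
python3 arc.py
python3 - <<'E'
from bench import optics
import cv2,numpy as np
im=optics.get_image("scene")["frame"][:,:,::-1]; cv2.imwrite("pics/s2.png",cv2.resize(im[110:290,200:420],None,fx=3,fy=3))
E
```

```text
finger ang 33.91 r 0.0836 -> post th 23.21 if contact; notch 113.21
t 3.62 pos [0.6244 0.0934 0.1054] yaw 116.68 F [-0.6 -0.1 -0.9] grip 0.006 q [-0.57  0.37  0.47  1.65 -0.18  1.17  0.41]
turn [ 0.35 -0.14  3.47] shift(tool now) mm [-0.  -0.2  3.4]
```

View pics/s2.png

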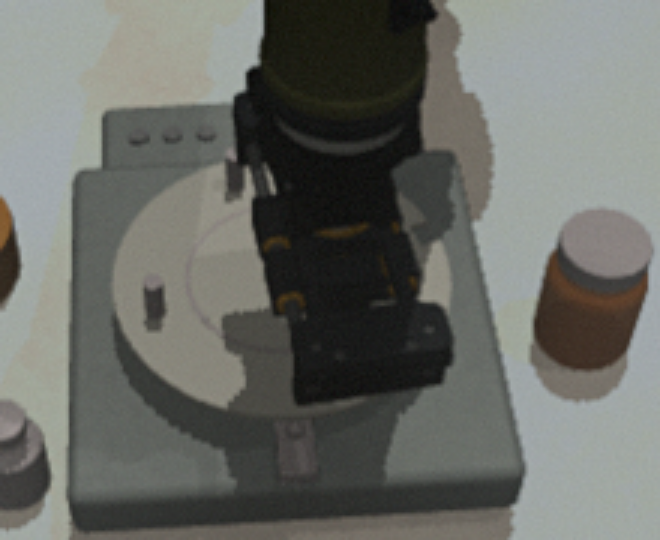

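```bash
cat > look.py <<'E'
import sys; from h import *; from bench import optics
C0={"scene":np.array([.5583,.0492]),"side":np.array([.5525,.0451])}
tag=sys.argv[1]
for n in ["scene","side"]:
    im=optics.get_image(n); P=cloud(im); C=C0[n]
    cv2.imwrite(f"pics/{n}_{tag}.png",cv2.resize(im["frame"][110:310,150:410,::-1],None,fx=3,fy=3))
    mk=((P[...,2]>.09)&(P[...,2]<.13)&(np.hypot(P[...,0]-C[0],P[...,1]-C[1])<.1)).astype(np.uint8)
    k,l,s,cc=cv2.connectedComponentsWithStats(mk)
    for i in range(1,k):
        if 25<s[i,4]<250:
            a=np.median(P[l==i],0); print(n,cc[i].round(1),s[i,4],a.round(4),np.hypot(*(a[:2]-C)).round(4),np.degrees(np.arctan2(*(a[:2]-C)[::-1])).round(1))
E
python3 look.py 3
```

```text
scene [277.8 166.9] 59 [4.961e-01 3.000e-04 1.029e-01] 0.0791 -141.8
scene [251.1 208.3] 88 [ 0.6101 -0.0153  0.1076] 0.0827 -51.2
side [264.  188.4] 150 [0.6166 0.0921 0.1135] 0.0795 36.3
side [304.  219.7] 106 [ 0.6007 -0.0209  0.106 ] 0.0817 -53.9
side [249.1 247. ] 119 [ 0.4861 -0.0061  0.1067] 0.0839 -142.4
```

View pics/side_3.png

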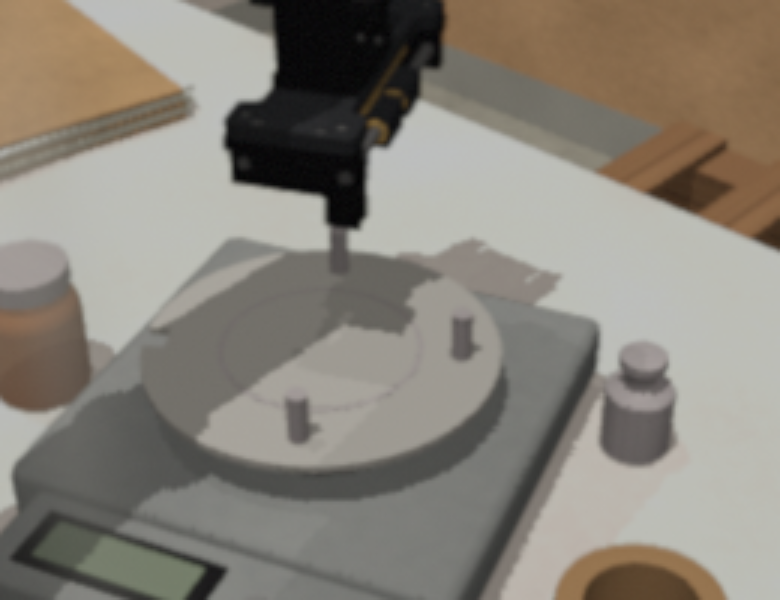

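Run:
```python
from h import *; from bench import optics,status
im=optics.get_image("side"); P=cloud(im); c=-im["R"].T@im["t"]; print("cam",c.round(3))
for v in range(150,206,4): print(v,P[v,264].round(4),P[v,268].round(4))
s=status.get_state(); print(s["position"],proj(im,[s["position"],s["position"]-[0,0,.008]]))
```

```text
cam [ 0.083 -0.456  0.594]
150 [0.5669 0.0369 0.2315] [0.5701 0.0311 0.2323]
154 [0.5569 0.0269 0.2319] [0.5608 0.022  0.2322]
158 [0.5536 0.0238 0.2273] [0.5582 0.0196 0.227 ]
162 [0.5551 0.0255 0.2189] [0.5572 0.0188 0.2206]
166 [0.559  0.0297 0.2085] [0.5581 0.0198 0.2127]
170 [0.5576 0.0285 0.2022] [0.5618 0.0237 0.2023]
174 [0.5594 0.0306 0.1932] [0.5611 0.0232 0.1954]
178 [0.6172 0.0898 0.1361] [0.6187 0.0811 0.139 ]
182 [0.6173 0.0903 0.1274] [0.6199 0.0826 0.1294]
186 [0.6212 0.0945 0.1153] [0.6201 0.0829 0.1206]
190 [0.6167 0.0902 0.1104] [0.7432 0.2067 0.0014]
194 [0.6192 0.093  0.0993] [0.6392 0.1025 0.0856]
198 [0.6179 0.0919 0.0915] [0.6305 0.094  0.0845]
202 [0.6137 0.0879 0.0864] [0.6216 0.0854 0.0837]
[0.62396212 0.09385415 0.1051834 ] [[265.40463467 190.14192771]
 [265.49263101 193.75809125]]
```

Run:
```python
from h import *; from bench import optics,status
im=optics.get_image("wrist"); cv2.imwrite("pics/w4.png",im["frame"][:,:,::-1])
s=status.get_state(); p=s["position"]
from scipy.spatial.transform import Rotation as Ro
R=Ro.from_rotvec(s["tool_rot"]).as_matrix()
print("tool pts",proj(im,[p+R@[a,b,.008] for a,b in [(0,0),(-.0095,0),(0,.015)]]).round(0), "post top",proj(im,[[.6203,.0964,.115],[.6203,.0964,.085]]).round(0))
im=optics.get_image("scene"); P=cloud(im); print("proj tip",proj(im,[p+R@[0,0,.008],[.6203,.0964,.115]]).round(0))
cv2.imwrite("pics/s4.png",cv2.resize(im["frame"][170:290,250:400,::-1],None,fx=5,fy=5))
for u in range(296,322,4): print(u,[P[v,u,2].round(3) for v in range(214,246,3)])
```

```text
tool pts [[280. 240.]
 [280. 255.]
 [304. 240.]] post top [[276. 246.]
 [276. 229.]]
proj tip [[308. 232.]
 [310. 224.]]
296 [np.float64(0.207), np.float64(0.085), np.float64(0.086), np.float64(0.085), np.float64(0.086), np.float64(0.083), np.float64(0.086), np.float64(0.083), np.float64(0.085), np.float64(0.086), np.float64(0.085)]
300 [np.float64(0.208), np.float64(0.208), np.float64(0.233), np.float64(0.232), np.float64(0.233), np.float64(0.232), np.float64(0.229), np.float64(0.222), np.float64(0.218), np.float64(0.202), np.float64(0.194)]
304 [np.float64(0.234), np.float64(0.235), np.float64(0.233), np.float64(0.234), np.float64(0.231), np.float64(0.234), np.float64(0.233), np.float64(0.226), np.float64(0.216), np.float64(0.201), np.float64(0.194)]
308 [np.float64(0.232), np.float64(0.233), np.float64(0.232), np.float64(0.233), np.float64(0.234), np.float64(0.234), np.float64(0.232), np.float64(0.226), np.float64(0.216), np.float64(0.2), np.float64(0.192)]
312 [np.float64(0.233), np.float64(0.232), np.float64(0.234), np.float64(0.234), np.float64(0.233), np.float64(0.233), np.float64(0.23), np.float64(0.225), np.float64(0.207), np.float64(0.198), np.float64(0.086)]
316 [np.float64(0.232), np.float64(0.233), np.float64(0.233), np.float64(0.234), np.float64(0.231), np.float64(0.235), np.float64(0.232), np.float64(0.219), np.float64(0.205), np.float64(0.196), np.float64(0.083)]
320 [np.float64(0.233), np.float64(0.232), np.float64(0.234), np.float64(0.233), np.float64(0.233), np.float64(0.234), np.float64(0.228), np.float64(0.218), np.float64(0.202), np.float64(0.195), np.float64(0.084)]
```

View pics/w4.png

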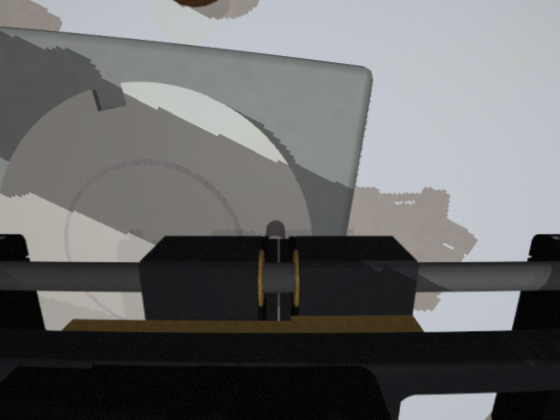

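View pics/s4.png

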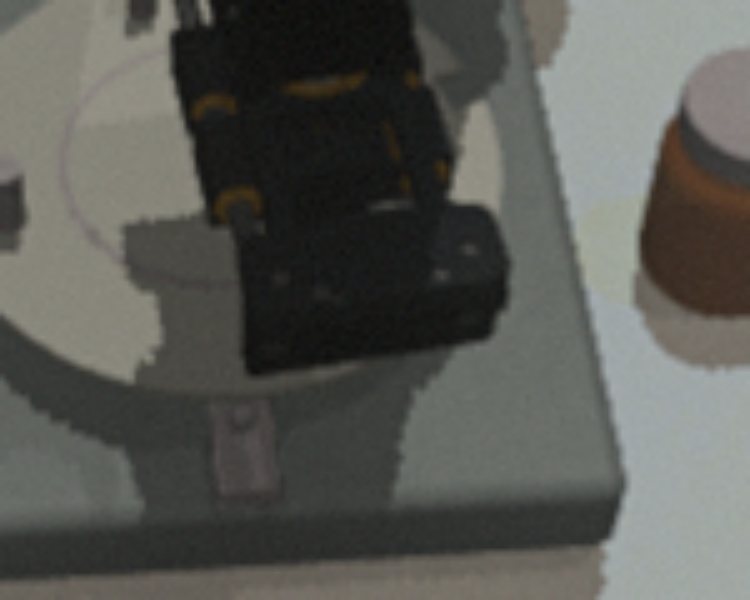

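Run:
```python
from h import *; from bench import optics,status
im=optics.get_image("wrist"); P=cloud(im)
print("pan z from wrist",np.nanmedian(P[170:210,160:220,2]).round(4), "housing",np.nanmedian(P[80:100,200:260,2]).round(4),"table",np.nanmedian(P[100:150,450:520,2]).round(4))
for u in (268,276,279,284,290): print(u,[float(P[v,u,2].round(3)) for v in range(216,330,6)],[float(im["range_z"][v,u].round(3)) for v in range(216,330,6)])
cam=-im["R"].T@im["t"]; print("cam",cam.round(4))
s=optics.get_image("side"); Q=cloud(s)
m=(Q[...,2]>.12)&(np.hypot(Q[...,0]-.62,Q[...,1]-.09)<.03)
q=Q[m]; print(m.sum(),q.min(0).round(4),q.max(0).round(4),np.percentile(q[:,2],[1,5,50,95]).round(3)); vv,uu=np.where(m); print(vv.min(),vv.max(),uu.min(),uu.max())
cv2.imwrite("pics/side5.png",cv2.resize(s["frame"][130:220,210:330,::-1],None,fx=6,fy=6,interpolation=cv2.INTER_CUBIC)); print(status.get_state()["position"])
```

```text
pan z from wrist 0.085 housing 0.0546 table -0.0004
268 [0.084, 0.084, 0.092, 0.104, 0.124, 0.134, 0.14, 0.146, 0.203, 0.206, 0.207, 0.207, 0.207, 0.168, 0.169, 0.169, 0.168, 0.168, 0.216] [0.20499999821186066, 0.2070000022649765, 0.19900000095367432, 0.18700000643730164, 0.16699999570846558, 0.15700000524520874, 0.15199999511241913, 0.1469999998807907, 0.0860000029206276, 0.0820000022649765, 0.0820000022649765, 0.0820000022649765, 0.08299999684095383, 0.12600000202655792, 0.12600000202655792, 0.12700000405311584, 0.12800000607967377, 0.1289999932050705, 0.07500000298023224]
276 [0.084, 0.086, 0.098, 0.11, 0.123, 0.129, 0.138, 0.145, 0.204, 0.206, 0.207, 0.207, 0.207, 0.168, 0.17, 0.168, 0.169, 0.169, 0.216] [0.20499999821186066, 0.20499999821186066, 0.19300000369548798, 0.1809999942779541, 0.16899999976158142, 0.16200000047683716, 0.15399999916553497, 0.1469999998807907, 0.08500000089406967, 0.0820000022649765, 0.0820000022649765, 0.0820000022649765, 0.08299999684095383, 0.12600000202655792, 0.125, 0.12800000607967377, 0.12800000607967377, 0.12800000607967377, 0.07500000298023224]
2
[... 1037 characters left out ...]
0000298023224]
290 [0.084, 0.085, 0.084, 0.084, 0.127, 0.134, 0.141, 0.146, 0.203, 0.205, 0.206, 0.207, 0.207, 0.169, 0.169, 0.169, 0.168, 0.169, 0.217] [0.20499999821186066, 0.20600000023841858, 0.2070000022649765, 0.20900000631809235, 0.16500000655651093, 0.15700000524520874, 0.1509999930858612, 0.1459999978542328, 0.08500000089406967, 0.08299999684095383, 0.08299999684095383, 0.0820000022649765, 0.08299999684095383, 0.12600000202655792, 0.12600000202655792, 0.12600000202655792, 0.12800000607967377, 0.12800000607967377, 0.07400000095367432]
cam [0.5913 0.1544 0.2819]
817 [0.5901 0.0601 0.1204] [0.6478 0.1091 0.4501] [0.122 0.127 0.298 0.407]
0 186 245 281
[0.62376868 0.09445499 0.10509224]
```

View pics/side5.png

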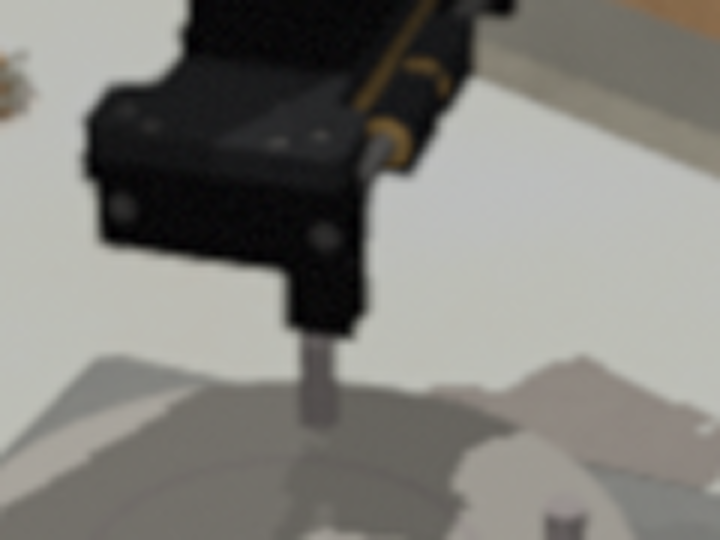

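>>> step_arm:
  rows:
    - [[0,0,0],[10,0,-2],0]
    - [[0,0,0],[10,0,0],0]
    - [[0,0,0],[6,0,0],0]
    - [[0,0,0],[0,0,0],0]

```text
time: 4.35
position: [0.6103, 0.121, 0.1074]
tool_rot: [-1.641, -2.679, -0.01]
ft_force: [0.5, 0.5, -0.1]
grip_width: 0.005
```

```bash
python3 arc.py
python3 - <<'E'
from h import *; from bench import optics,status
s=optics.get_image("side"); Q=cloud(s); p=status.get_state()["position"]
cv2.imwrite("pics/side6.png",cv2.resize(s["frame"][130:220,210:330,::-1],None,fx=6,fy=6,interpolation=cv2.INTER_CUBIC))
m=(Q[...,2]>.092)&(np.hypot(Q[...,0]-p[0],Q[...,1]-p[1])<.03)&(Q[...,2]<.16); vv,uu=np.where(m)
for v in range(vv.min(),vv.max()+1,2): w=uu[vv==v]; print(v,w.min(),w.max(),Q[v,w[len(w)//2]].round(3)) if len(w) else 0
print(proj(s,[p+[0,0,-.008],p+[0,0,.0]]).round(1))
E
```

```text
finger ang 53.31 r 0.0925 -> post th 42.6 if contact; notch 132.6
t 4.35 pos [0.6103 0.121  0.1074] yaw 117.02 F [ 0.5  0.5 -0.1] grip 0.005 q [-0.61  0.34  0.46  1.67 -0.17  1.17  0.36]
turn [  0.34  -0.17 -15.58] shift(tool now) mm [-4.  -8.1  5.3]
160 256 256 [0.625 0.117 0.16 ]
162 255 256 [0.623 0.116 0.157]
164 254 256 [0.619 0.114 0.155]
166 253 256 [0.621 0.116 0.149]
168 253 256 [0.619 0.114 0.147]
170 253 256 [0.618 0.114 0.143]
172 242 256 [0.607 0.107 0.146]
174 242 256 [0.602 0.113 0.142]
176 242 256 [0.604 0.115 0.136]
178 242 256 [0.603 0.114 0.132]
180 242 254 [0.601 0.115 0.129]
182 247 253 [0.604 0.113 0.124]
186 260 264 [0.618 0.097 0.116]
188 260 264 [0.614 0.092 0.115]
190 260 264 [0.616 0.094 0.109]
192 260 265 [0.617 0.093 0.105]
194 260 263 [0.615 0.094 0.101]
196 260 264 [0.614 0.093 0.097]
[[250.3 190.4]
 [250.2 186.8]]
```

View pics/side6.png

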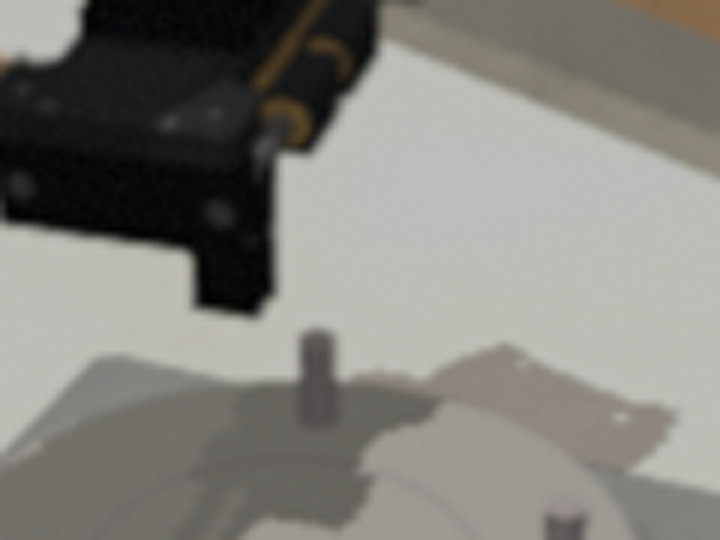

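```bash
python3 go.py .6034 .1188 .095 127
```

```text
t 4.4 pos [0.6105 0.1206 0.1074] yaw 117.02 F [0.3 1.1 0.7] grip 0.011 q [-0.61  0.34  0.46  1.67 -0.17  1.17  0.36]
turn [ 0.33 -0.17 -9.98] shift(tool now) mm [ 1.6 -7.2 12.3]
```

>>> step_arm:
  rows:
    - [[0.1,0,-5],[0,-3,3],0]
    - [[0.1,0,-5],[1,-4,4],0]
    - [[0,0,0],[0,0,4],0]
    - [[0,0,0],[0,0,0],0]

```text
time: 4.73
position: [0.6039, 0.119, 0.0964]
tool_rot: [1.391, 2.817, 0.006]
ft_force: [-0.7, 0.7, 0.3]
grip_width: 0.0
```

```bash
cat > tip.py <<'E'
from h import *; from bench import optics,status
from scipy.spatial.transform import Rotation as Ro
s=optics.get_image("side"); Q=cloud(s); st=status.get_state(); p=st["position"]
cv2.imwrite("pics/side_tip.png",cv2.resize(s["frame"][130:220,210:330,::-1],None,fx=6,fy=6,interpolation=cv2.INTER_CUBIC))
m=(Q[...,2]>.092)&(np.hypot(Q[...,0]-p[0],Q[...,1]-p[1])<.022)&(Q[...,2]<.16); vv,uu=np.where(m); v=vv.max()
for v in range(v-8,v+1,2): w=uu[vv==v]; print(v,w.min(),w.max(),Q[v,w[len(w)//2]].round(3)) if len(w) else 0
E
python3 go.py .6034 .1188 .084 127; python3 tip.py
```

```text
t 4.73 pos [0.6039 0.119  0.0964] yaw 127.46 F [-0.7  0.7  0.3] grip 0.0 q [-0.59  0.34  0.43  1.69 -0.16  1.14  0.54]
turn [ 0.21 -0.1   0.46] shift(tool now) mm [ 0.1 -0.6 12.4]
181 241 254 [0.598 0.112 0.13 ]
183 241 254 [0.597 0.112 0.125]
185 241 254 [0.596 0.111 0.122]
187 241 253 [0.598 0.115 0.115]
189 248 253 [0.6   0.107 0.113]
```

>>> step_arm:
  rows:
    - [[0,0,0],[0,0,3],0]
    - [[0,0,0],[0,0,3],0]
    - [[0,0,0],[0,0,0],0]

```text
time: 5.03
position: [0.6049, 0.1187, 0.0907]
tool_rot: [1.396, 2.813, 0.007]
ft_force: [-0.3, -0.3, -0.0]
grip_width: 0.001
```

```bash
python3 go.py .6034 .1188 .084 127; python3 tip.py
```

```text
t 5.03 pos [0.6049 0.1187 0.0907] yaw 127.19 F [-0.3 -0.3 -0. ] grip 0.001 q [-0.59  0.34  0.43  1.7  -0.16  1.13  0.54]
turn [ 0.27 -0.04  0.19] shift(tool now) mm [ 1.  -1.2  6.6]
188 242 253 [0.598 0.113 0.113]
190 242 253 [0.599 0.114 0.108]
194 260 260 [0.615 0.1   0.098]
196 260 260 [0.614 0.099 0.094]
```

>>> step_arm:
  rows:
    - [[0,0,0],[0,0,3],0]
    - [[0,0,0],[0,0,3],0]
    - [[0,0,0],[0,0,2],0]
    - [[0,0,0],[0,0,0],0]

```text
time: 5.42
position: [0.6055, 0.1186, 0.0822]
tool_rot: [1.398, 2.811, 0.008]
ft_force: [-0.2, 0.0, -0.2]
grip_width: 0.002
```

```bash
python3 go.py .6034 .1188 .082 127; python3 tip.py
```

```text
t 5.42 pos [0.6055 0.1186 0.0822] yaw 127.13 F [-0.2  0.  -0.2] grip 0.002 q [-0.59  0.35  0.43  1.7  -0.16  1.11  0.54]
turn [ 0.3  -0.02  0.13] shift(tool now) mm [ 1.4 -1.5  0.2]
188 242 255 [0.6   0.113 0.113]
190 242 255 [0.599 0.111 0.11 ]
192 242 254 [0.598 0.113 0.105]
194 242 260 [0.6   0.113 0.1  ]
196 260 260 [0.616 0.101 0.093]
```

View pics/side_tip.png

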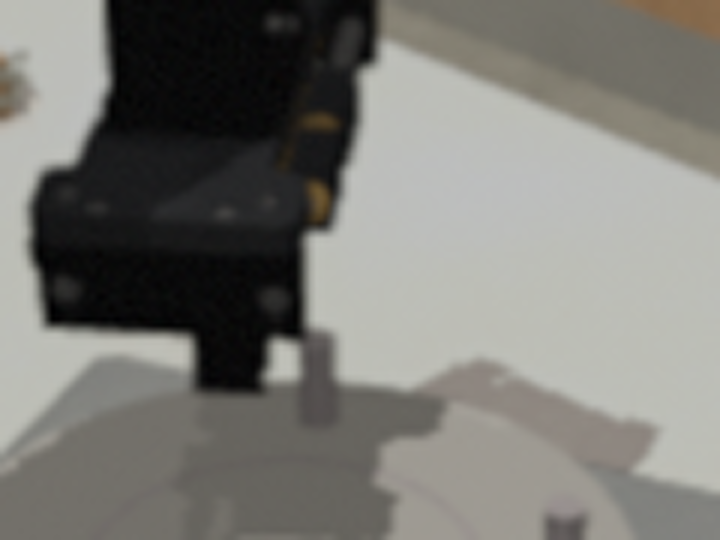

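The fingertip sits about 15 mm behind the TCP, not 8 mm ahead as stated: side and wrist depth agree, and it passed over the post without touching. It's now low enough at z ≈ 0.098, so I'm starting the push.

>>> step_arm:
  rows:
    - [[0,0,0],[-4,-1,0],0]
    - [[0,0,0],[-4,-0.5,0],0]
    - [[0,0,2],[-3,0.5,0],0]
    - [[0,0,3],[-4,0.7,0],0]
    - [[0,0,3],[-4,0.7,0],0]
    - [[0,0,3],[-4,0.7,0],0]

```text
time: 5.97
position: [0.6201, 0.1003, 0.0827]
tool_rot: [1.67, 2.661, 0.011]
ft_force: [-0.8, 1.3, -1.2]
grip_width: 0.01
```

```bash
python3 arc.py; python3 look.py 7
```

```text
finger ang 39.4 r 0.0843 -> post th 28.7 if contact; notch 118.7
t 5.97 pos [0.6201 0.1003 0.0827] yaw 115.8 F [-0.8  1.3 -1.2] grip 0.01 q [-0.58  0.38  0.47  1.68 -0.19  1.13  0.4 ]
turn [ 0.35 -0.21 -2.91] shift(tool now) mm [ -0.1  -0.7 -19.3]
scene [281.5 164.6] 48 [0.4918 0.0052 0.1089] 0.0798 -146.6
scene [249.  204.1] 83 [ 0.6021 -0.0217  0.1074] 0.0834 -58.3
side [265.3 190.8] 206 [0.6198 0.088  0.1078] 0.0798 32.5
side [304.  223.5] 104 [ 0.5921 -0.0285  0.1066] 0.0836 -61.7
side [242.6 245.8] 121 [0.4808 0.003  0.107 ] 0.0831 -149.6
```

View pics/side_7.png

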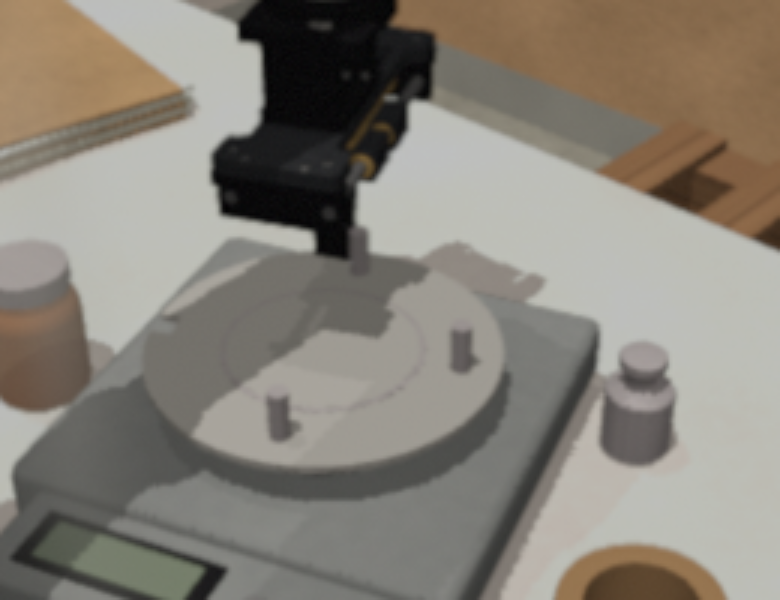

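>>> step_arm:
  rows:
    - [[0,0,2],[-4,0.5,0],0]
    - [[0,0,2],[-4,0.5,0],0]
    - [[0,0,3],[-4.3,0.5,0],0]
    - [[0,0,3],[-4.3,0.5,0],0]
    - [[0,0,3],[-4.3,0.5,0],0]
    - [[0,0,3],[-4.3,0.5,0],0]
    - [[0,0,3],[-4.3,0.5,0],0]
    - [[0,0,3],[-4.3,0.5,0],0]

```text
time: 6.73
position: [0.6349, 0.0716, 0.0832]
tool_rot: [-2.15, -2.286, -0.018]
ft_force: [-0.3, 0.9, 0.9]
grip_width: 0.007
```

```bash
python3 arc.py 14; python3 look.py 8
```

```text
finger ang 17.28 r 0.0836 -> post th 7.59 if contact; notch 97.59
t 6.73 pos [0.6349 0.0716 0.0832] yaw 93.49 F [-0.3  0.9  0.9] grip 0.007 q [-0.58  0.41  0.55  1.65 -0.24  1.14  0.09]
turn [ 0.36 -0.58 -4.09] shift(tool now) mm [  0.1  -0.3 -18.8]
scene [249.2 190.6] 85 [ 0.5715 -0.0325  0.108 ] 0.0828 -80.8
side [296.  234.6] 109 [ 0.5611 -0.0383  0.1063] 0.0838 -84.1
side [225.1 241. ] 120 [0.4705 0.033  0.1061] 0.0829 -171.6
```

>>> step_arm:
  rows:
    - [[0,0,2],[-4.3,0.5,0],0]
    - [[0,0,2],[-4.3,0.5,0],0]
    - [[0,0,3],[-4.3,0.5,0],0]
    - [[0,0,3],[-4.3,0.5,0],0]
    - [[0,0,3],[-4.3,0.5,0],0]
    - [[0,0,3],[-4.3,0.5,0],0]
    - [[0,0,3],[-4.3,0.5,0],0]
    - [[0,0,3],[-4.3,0.5,0],0]
    - [[0,0,3],[-4.3,0.5,0],0]
    - [[0,0,3],[-4.3,0.5,0],0]
    - [[0,0,3],[-4.3,0.5,0],0]

```text
time: 7.75
position: [0.6346, 0.0226, 0.0836]
tool_rot: [-2.704, -1.59, -0.025]
ft_force: [0.4, 0.3, -0.3]
grip_width: 0.005
```

```bash
python3 arc.py 14; python3 look.py 9
```

```text
finger ang -16.93 r 0.0832 -> post th -26.62 if contact; notch 63.38
t 7.75 pos [0.6346 0.0226 0.0836] yaw 60.91 F [ 0.4  0.3 -0.3] grip 0.005 q [-0.6   0.42  0.67  1.67 -0.3   1.14 -0.36]
turn [ 0.25 -0.91 -2.47] shift(tool now) mm [  0.3   0.1 -18.4]
scene [323.2 172.5] 49 [0.4875 0.0875 0.1041] 0.0805 151.6
scene [268.4 225.7] 152 [0.642  0.0303 0.1118] 0.0858 -12.7
side [298.9 203.3] 244 [0.6244 0.0117 0.1137] 0.0792 -25.0
side [210.  226.5] 114 [0.4793 0.0813 0.1063] 0.0816 153.7
side [271.4 245.9] 124 [ 0.5129 -0.0297  0.1058] 0.0846 -117.9
```

View pics/scene_9.png

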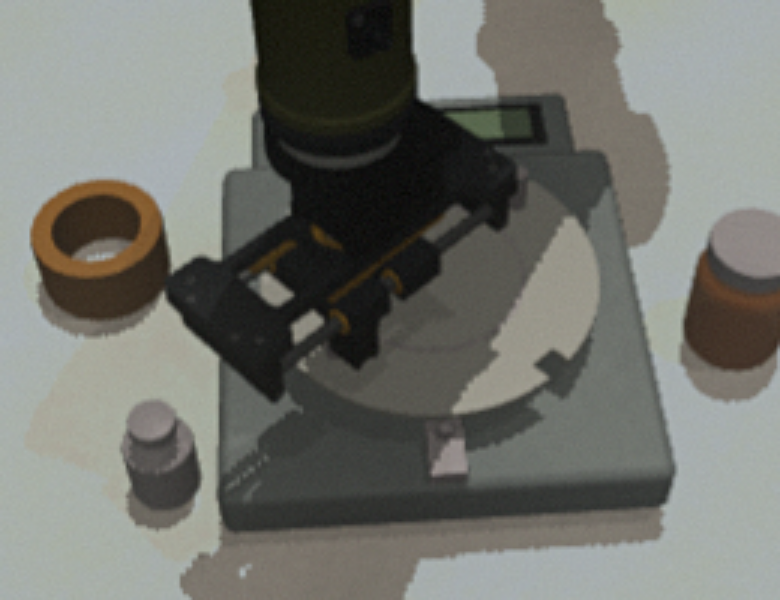

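>>> step_arm:
  rows:
    - [[0,0,2],[-4.3,0.5,0],0]
    - [[0,0,2.5],[-4.3,0.5,0],0]
    - [[0,0,3],[-4.3,0.5,0],0]
    - [[0,0,3],[-4.3,0.5,0],0]
    - [[0,0,3],[-4.3,0.5,0],0]
    - [[0,0,3],[-4.3,0.5,0],0]
    - [[0,0,3],[-4.3,0.5,0],0]
    - [[0,0,3],[-4.3,0.5,0],0]
    - [[0,0,3],[-4.3,0.5,0],0]
    - [[0,0,3],[-4.3,0.5,0],0]
    - [[0,0,3],[-4.3,0.5,0],0]
    - [[0,0,0],[0,0,0],0]

```text
time: 8.85
position: [0.6094, -0.0161, 0.0842]
tool_rot: [-3.035, -0.787, -0.032]
ft_force: [0.1, -0.9, -0.2]
grip_width: 0.002
```

```bash
python3 arc.py 14; python3 look.py 10
python3 - <<'E'
import cv2
from bench import optics
im=optics.get_image("scene")["frame"][:,:,::-1]; cv2.imwrite("pics/s10.png",cv2.resize(im[190:280,270:360],None,fx=6,fy=6,interpolation=cv2.INTER_CUBIC))
E
```

```text
finger ang -49.13 r 0.0832 -> post th -58.82 if contact; notch 31.18
t 8.85 pos [ 0.6094 -0.0161  0.0842] yaw 29.06 F [ 0.1 -0.9 -0.2] grip 0.002 q [-0.66  0.39  0.8   1.74 -0.33  1.12 -0.82]
turn [-0.05 -1.24 -2.11] shift(tool now) mm [  0.4  -0.  -17.8]
scene [336.1 187.2] 80 [0.5187 0.1193 0.1076] 0.0805 119.4
scene [251.9 209.9] 126 [ 0.6182 -0.0102  0.1153] 0.0844 -44.8
side [211.3 211.1] 102 [0.5094 0.1138 0.1063] 0.0811 122.1
side [242.6 246.5] 121 [0.4798 0.0015 0.1077] 0.0848 -149.0
```

View pics/s10.png

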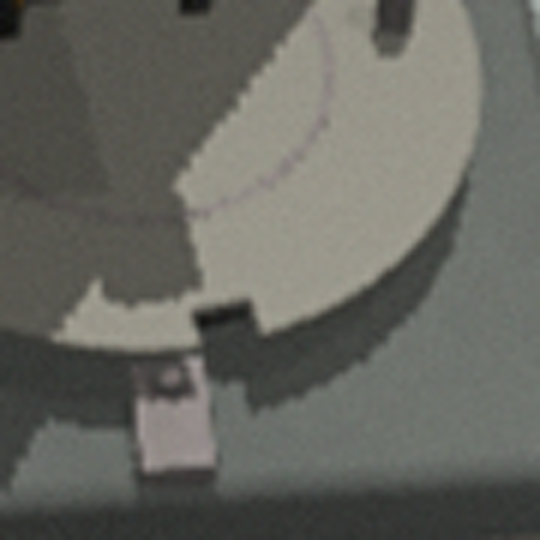

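View pics/scene_10.png

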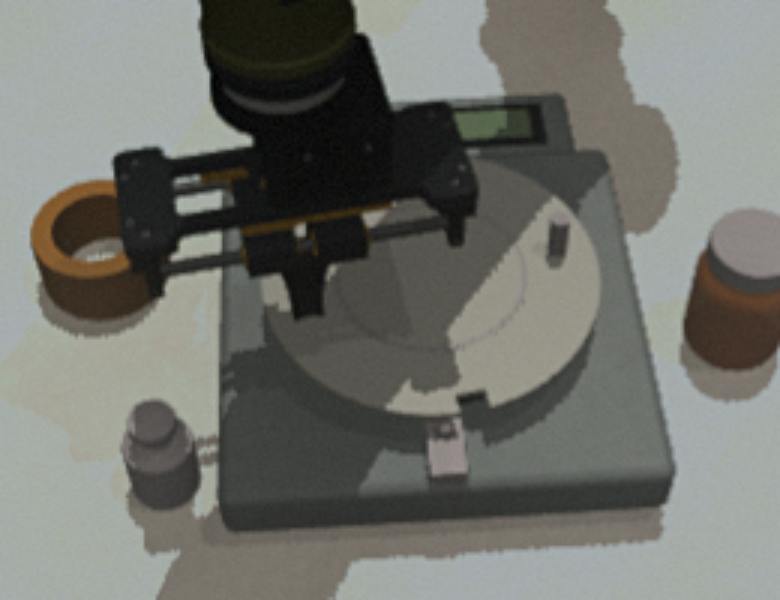

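Run:
```python
from h import *; from bench import optics
im=optics.get_image("scene"); C=np.array([.5583,.0492])
f=lambda a:np.array(a)/6.+[270-.4,190-.4]
def A(p): p=p-C; return np.hypot(*p).round(4),np.degrees(np.arctan2(*p[::-1])).round(1)
for nm,px,z in [("in L",(193,318),.085),("in R",(250,300),.085),("mouth R",(262,335),.085),("mouth L",(204,350),.085),("pin",(172,377),.076),("earL",(140,475),.06),("earR",(215,468),.06)]:
    print(nm,A(plane(im,f(px),z)[0,:2]))
# rim edge profile: brightness at radius 97-101 mm vs angle
g=cv2.cvtColor(im["frame"],cv2.COLOR_RGB2GRAY).astype(np.float32)
an=np.arange(16,46,1.0)
for r in (.096,.100):
    a=np.radians(an); X=np.c_[C[0]+r*np.cos(a),C[1]+r*np.sin(a),np.full(len(a),.085)]
    uv=proj(im,X).astype(np.float32); v=cv2.remap(g,uv[:,:1],uv[:,1:],cv2.INTER_LINEAR).ravel(); print(r,list(zip(an.astype(int).tolist(),v.astype(int).tolist())))
```

```text
in L (np.float64(0.0912), np.float64(24.9))
in R (np.float64(0.0891), np.float64(36.2))
mouth R (np.float64(0.1018), np.float64(35.5))
mouth L (np.float64(0.1027), np.float64(25.6))
pin (np.float64(0.105), np.float64(20.4))
earL (np.float64(0.128), np.float64(15.5))
earR (np.float64(0.1271), np.float64(25.3))
0.096 [(16, 151), (17, 152), (18, 152), (19, 151), (20, 152), (21, 151), (22, 152), (23, 153), (24, 146), (25, 109), (26, 61), (27, 52), (28, 52), (29, 53), (30, 54), (31, 60), (32, 55), (33, 55), (34, 58), (35, 76), (36, 120), (37, 150), (38, 153), (39, 151), (40, 153), (41, 152), (42, 150), (43, 151), (44, 152), (45, 152)]
0.1 [(16, 133), (17, 133), (18, 132), (19, 125), (20, 126), (21, 131), (22, 132), (23, 134), (24, 128), (25, 97), (26, 69), (27, 59), (28, 58), (29, 60), (30, 59), (31, 61), (32, 60), (33, 59), (34, 61), (35, 82), (36, 116), (37, 135), (38, 134), (39, 135), (40, 136), (41, 131), (42, 127), (43, 128), (44, 134), (45, 135)]
```

>>> step_arm:
  rows:
    - [[0,0,2],[-4,0.5,0],0]
    - [[0,0,2],[-4,0.5,0],0]
    - [[0,0,2],[-3,0.5,0],0]
    - [[0,0,0],[0,0,0],0]

```text
time: 9.38
position: [0.6029, -0.0203, 0.0843]
tool_rot: [-3.069, -0.635, -0.037]
ft_force: [-1.0, -0.3, 0.6]
grip_width: 0.007
```

```bash
cat > notch.py <<'E'
from h import *; from bench import optics
im=optics.get_image("scene"); C=np.array([.5583,.0492])
g=cv2.cvtColor(im["frame"],cv2.COLOR_RGB2GRAY).astype(np.float32)
an=np.arange(0,50,.25); a=np.radians(an)
for r in (.095,.097,.099):
    X=np.c_[C[0]+r*np.cos(a),C[1]+r*np.sin(a),np.full(len(a),.085)]
    uv=proj(im,X).astype(np.float32); v=cv2.remap(g,uv[:,:1],uv[:,1:],cv2.INTER_LINEAR).ravel()
    th=(v.min()+np.median(v))/2; w=an[v<th]; print(r,"notch",w.min(),w.max(),"mid",(w.min()+w.max())/2, "n",len(w))
cv2.imwrite("pics/s_n.png",cv2.resize(im["frame"][190:280,260:350,::-1],None,fx=6,fy=6,interpolation=cv2.INTER_CUBIC))
E
python3 arc.py 14; python3 notch.py
```

```text
finger ang -54.51 r 0.0825 -> post th -64.2 if contact; notch 25.8
t 9.38 pos [ 0.6029 -0.0203  0.0843] yaw 23.39 F [-1.  -0.3  0.6] grip 0.007 q [-0.68  0.38  0.83  1.76 -0.33  1.11 -0.91]
turn [-0.1  -1.41 -2.41] shift(tool now) mm [  0.6   0.7 -17.7]
0.095 notch 19.0 29.5 mid 24.25 n 43
0.097 notch 19.0 29.25 mid 24.125 n 42
0.099 notch 19.25 29.25 mid 24.25 n 41
```

View pics/s_n.png

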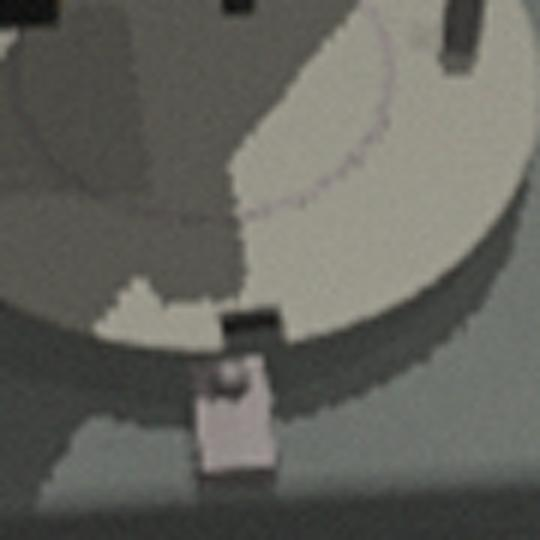

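>>> step_arm:
  rows:
    - [[0,0,1.5],[-3,0.3,0],0]
    - [[0,0,1],[-2.3,0.3,0],0]
    - [[0,0,0],[0,0,0],0]

```text
time: 9.68
position: [0.5992, -0.0222, 0.0844]
tool_rot: [-3.081, -0.571, -0.039]
ft_force: [0.3, -1.2, -0.5]
grip_width: 0.008
```

```bash
python3 arc.py 14; python3 notch.py
```

```text
finger ang -57.33 r 0.0819 -> post th -67.02 if contact; notch 22.98
t 9.68 pos [ 0.5992 -0.0222  0.0844] yaw 20.98 F [ 0.3 -1.2 -0.5] grip 0.008 q [-0.69  0.37  0.84  1.78 -0.33  1.11 -0.95]
turn [-0.13 -1.49 -2.  ] shift(tool now) mm [  0.7   1.2 -17.6]
0.095 notch 16.0 26.5 mid 21.25 n 43
0.097 notch 16.25 26.5 mid 21.375 n 42
0.099 notch 16.25 26.25 mid 21.25 n 41
```

View pics/s_n.png

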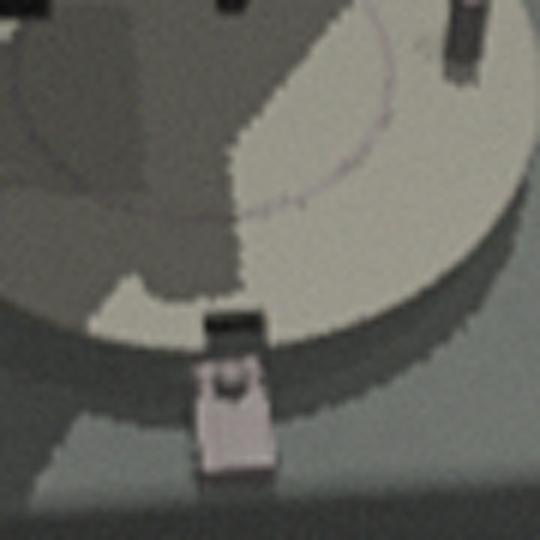

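Run:
```python
from h import *; from bench import optics
im=optics.get_image("scene"); C=np.array([.5583,.0492])
g=cv2.cvtColor(im["frame"],cv2.COLOR_RGB2GRAY).astype(np.float32)
# ear edges at several radii, ear top z~.06 guess
an=np.arange(5,36,.25); a=np.radians(an)
for z in (.057,.062):
  for r in (.116,.12,.124):
    X=np.c_[C[0]+r*np.cos(a),C[1]+r*np.sin(a),np.full(len(a),z)]
    uv=proj(im,X).astype(np.float32); v=cv2.remap(g,uv[:,:1],uv[:,1:],cv2.INTER_LINEAR).ravel()
    th=(np.percentile(v,95)+np.percentile(v,30))/2; w=an[v>th]; print(z,r,w.min(),w.max(),(w.min()+w.max())/2)
for px in [(232,375),(232,382)]:
  for z in (.072,.076): p=plane(im,np.array(px)/6+[259.6,189.6],z)[0,:2]-C; print(px,z,np.hypot(*p).round(4),np.degrees(np.arctan2(*p[::-1])).round(2))
im=optics.get_image("side"); cv2.imwrite("pics/side11.png",cv2.resize(im["frame"][150:270,170:340,::-1],None,fx=4,fy=4,interpolation=cv2.INTER_CUBIC))
```

```text
0.057 0.116 16.0 26.0 21.0
0.057 0.12 16.25 25.75 21.0
0.057 0.124 5.0 35.75 20.375
0.062 0.116 15.5 25.25 20.375
0.062 0.12 16.0 25.75 20.875
0.062 0.124 16.25 25.25 20.75
(232, 375) 0.072 0.1016 20.59
(232, 375) 0.076 0.1043 20.42
(232, 382) 0.072 0.1041 20.48
(232, 382) 0.076 0.1067 20.31
```

View pics/side11.png

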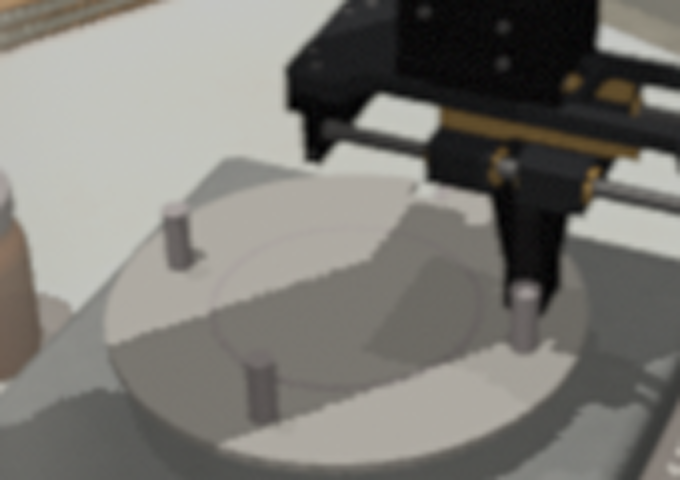

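>>> step_arm:
  rows:
    - [[0,0,0.4],[-1,0.2,0],0]
    - [[0,0,0],[0,0,0],0]

```text
time: 10.0
position: [0.5987, -0.0224, 0.0844]
tool_rot: [-3.083, -0.562, -0.04]
ft_force: [0.9, -0.5, 0.3]
grip_width: 0.003
```

```bash
python3 arc.py 14; python3 notch.py
```

```text
finger ang -57.72 r 0.0818 -> post th -67.41 if contact; notch 22.59
t 10.0 pos [ 0.5987 -0.0224  0.0844] yaw 20.65 F [ 0.9 -0.5  0.3] grip 0.003 q [-0.69  0.37  0.84  1.78 -0.32  1.11 -0.95]
turn [-0.14 -1.51 -1.94] shift(tool now) mm [  0.7   1.3 -17.6]
0.095 notch 15.75 26.0 mid 20.875 n 42
0.097 notch 15.75 26.0 mid 20.875 n 42
0.099 notch 15.75 26.0 mid 20.875 n 42
```

>>> step_arm:
  rows:
    - [[0,0,0],[6,0,0],0]
    - [[0,0,0],[8,0,0],0]
    - [[0,0,0],[0,0,-10],0]
    - [[0,-0.5,0],[0,0,-25],0]
    - [[0,-0.5,0],[0,0,-35],0]
    - [[0,-0.5,0],[0,0,-35],0]
    - [[0,0,0],[0,0,-25],0]
    - [[0,0,0],[0,0,0],0]

```text
time: 10.72
position: [0.6099, -0.0174, 0.2204]
tool_rot: [-3.089, -0.564, 0.016]
ft_force: [0.8, -0.5, 0.3]
grip_width: 0.002
```

```bash
python3 go.py .555 .0468 .13 65;  python3 notch.py
python3 - <<'E'
from h import *; from bench import optics
for n in ("scene","side"):
    im=optics.get_image(n); cv2.imwrite(f"pics/{n}12.png",cv2.resize(im["frame"][150:280,170:360,::-1],None,fx=4,fy=4,interpolation=cv2.INTER_CUBIC))
E
```

```text
t 10.72 pos [ 0.6099 -0.0174  0.2204] yaw 20.68 F [ 0.8 -0.5  0.3] grip 0.002 q [-0.72  0.31  0.88  1.55 -0.24  1.4  -1.03]
turn [ -0.39   0.48 -44.32] shift(tool now) mm [-27.8 -79.1  90.9]
0.095 notch 15.5 25.25 mid 20.375 n 40
0.097 notch 16.0 25.25 mid 20.625 n 38
0.099 notch 15.75 25.25 mid 20.5 n 39
```

View pics/scene12.png

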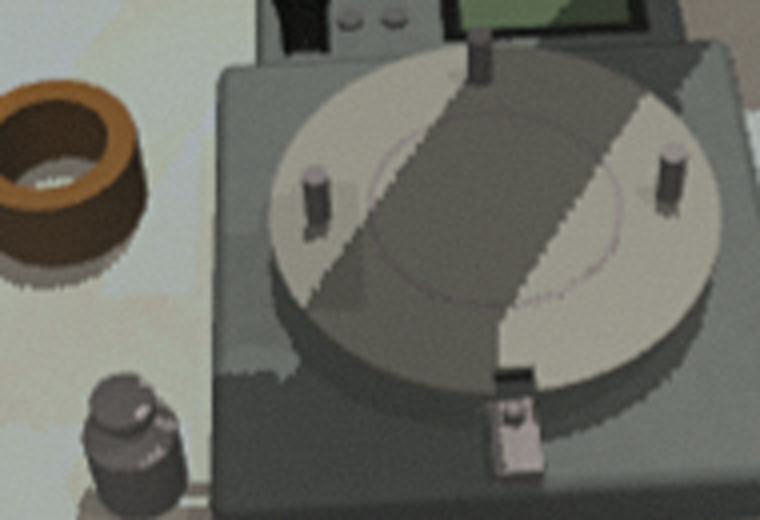

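View pics/side12.png

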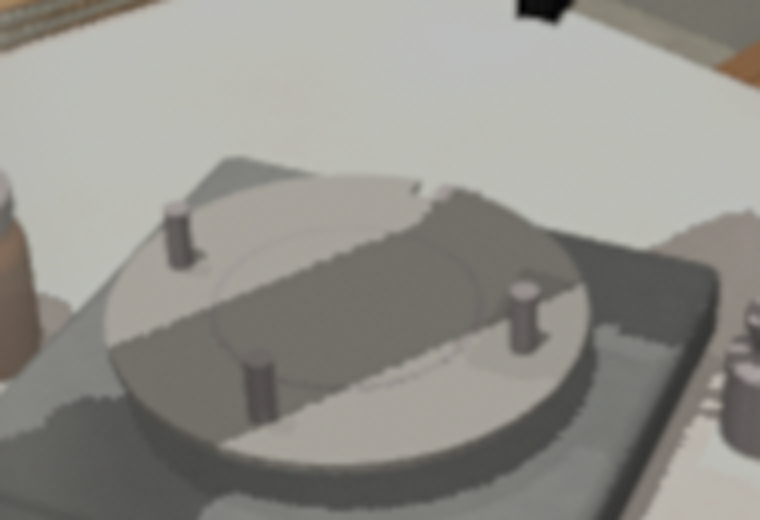

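>>> step_arm:
  rows:
    - [[0,0,0],[-10,-28,0],0]
    - [[0,0,0],[-10,-28,0],0]
    - [[0,0,0],[-8,-23,0],0]
    - [[0,0,-6.3],[0,0,10],0]
    - [[0,0,-6.3],[0,0,10],0]
    - [[0,0,-6.3],[0,0,10],0]
    - [[0,0,-6.3],[0,0,10],0]
    - [[0,0,-6.3],[0,0,0],0]
    - [[0,0,-6.3],[0,0,0],0]
    - [[0,0,-6.3],[0,0,0],0]
    - [[0,0,0],[0,0,0],0]

```text
time: 11.78
position: [0.5342, 0.0502, 0.1541]
tool_rot: [-2.603, -1.721, 0.08]
ft_force: [0.5, -0.2, 0.7]
grip_width: 0.005
```

```bash
python3 go.py .555 .0468 .09 65
```

```text
t 11.78 pos [0.5342 0.0502 0.1541] yaw 66.99 F [ 0.5 -0.2  0.7] grip 0.005 q [-0.82  0.19  0.76  1.78 -0.13  1.28 -0.43]
turn [-2.53  1.86  1.95] shift(tool now) mm [ 7.  23.3 63. ]
```

>>> step_arm:
  rows:
    - [[-1.3,0.9,1],[4,12,0],0]
    - [[-1.2,0.9,1],[3,11,0],0]
    - [[0,0,0],[0,0,20],0]
    - [[0,0,0],[0,0,20],0]
    - [[0,0,0],[0,0,10],0]
    - [[0,0,0],[0,0,0],0]

```text
time: 12.28
position: [0.5565, 0.0465, 0.0968]
tool_rot: [-2.666, -1.662, 0.007]
ft_force: [0.2, 0.5, -0.3]
grip_width: 0.009
```

```bash
python3 go.py .555 .0468 .08 65
```

```text
t 12.28 pos [0.5565 0.0465 0.0968] yaw 63.87 F [ 0.2  0.5 -0.3] grip 0.009 q [-0.79  0.26  0.76  1.84 -0.2   1.12 -0.42]
turn [-0.14  0.2  -1.13] shift(tool now) mm [-0.3 -1.4 16.8]
```

>>> step_arm:
  rows:
    - [[0,0,0],[0,-1.4,6],0]
    - [[0,0,0],[0,0,6],0]
    - [[0,0,0],[0,0,4],0]
    - [[0,0,0],[0,0,2],0]
    - [[0,0,0],[0,0,0],0]

```text
time: 12.7
position: [0.5556, 0.047, 0.0782]
tool_rot: [2.669, 1.657, -0.006]
ft_force: [0.3, -0.8, -0.6]
grip_width: 0.005
```

```bash
python3 go.py .555 .0468 .07 65
python3 - <<'E'
from h import *; from bench import optics
for n in ("scene","side"):
    im=optics.get_image(n); cv2.imwrite(f"pics/{n}13.png",cv2.resize(im["frame"][140:270,170:360,::-1],None,fx=4,fy=4,interpolation=cv2.INTER_CUBIC))
E
```

```text
t 12.7 pos [0.5556 0.047  0.0782] yaw 63.68 F [ 0.3 -0.8 -0.6] grip 0.005 q [-0.79  0.28  0.75  1.86 -0.21  1.09 -0.41]
turn [-0.09  0.19 -1.32] shift(tool now) mm [-0.4 -0.4  8.2]
```

View pics/scene13.png

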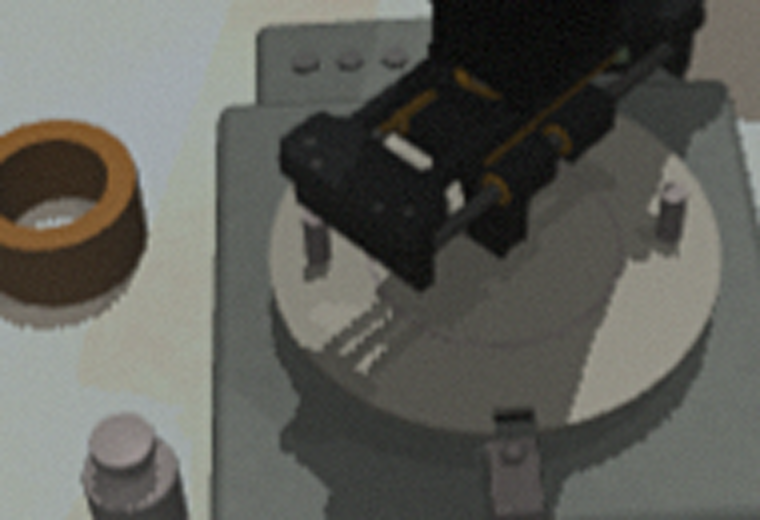

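View pics/side13.png

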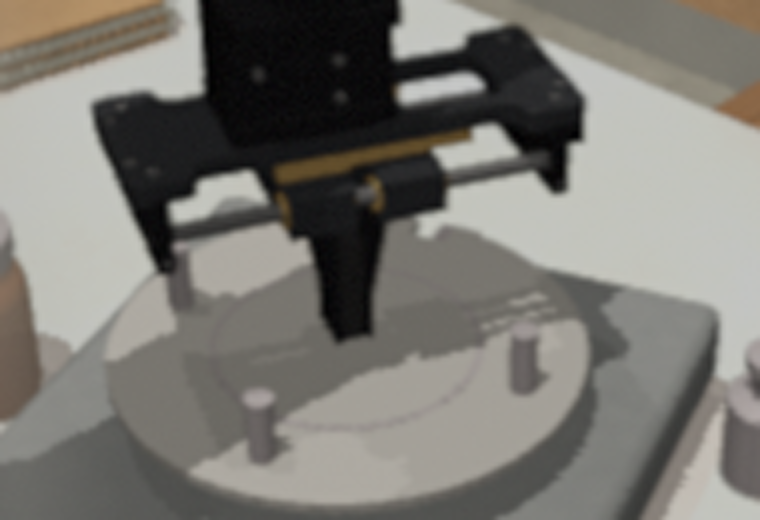

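>>> step_arm:
  rows:
    - [[0,0,0],[0,0,2.5],0]
    - [[0,0,0],[0,0,2.5],0]
    - [[0,0,0],[0,0,2],0]

```text
time: 13.05
position: [0.5571, 0.0473, 0.0727]
tool_rot: [2.668, 1.657, 0.0]
ft_force: [-0.0, 0.6, 0.7]
grip_width: 0.002
```

```bash
python3 go.py .555 .0468 .07 65
```

```text
t 13.05 pos [0.5571 0.0473 0.0727] yaw 63.68 F [-0.   0.6  0.7] grip 0.002 q [-0.78  0.29  0.75  1.86 -0.22  1.08 -0.41]
turn [ 0.06  0.03 -1.32] shift(tool now) mm [-1.4 -1.7  2.7]
```

>>> step_arm:
  rows:
    - [[0,0,0],[0,-1.5,2],0]
    - [[0,0,0],[0,0,2],0]

```text
time: 13.22
position: [0.5561, 0.0479, 0.069]
tool_rot: [2.668, 1.657, 0.001]
ft_force: [-2.2, 0.8, 6.5]
grip_width: 0.011
```

>>> step_arm:
  rows:
    - [[0,0,0],[0,0,2],0]

```text
time: 13.3
position: [0.5561, 0.0478, 0.0675]
tool_rot: [2.668, 1.657, 0.001]
ft_force: [-2.6, -0.3, 5.9]
grip_width: 0.006
```

>>> step_arm:
  rows:
    - [[0,0,0],[0,0,2],0]

```text
time: 13.38
position: [0.5561, 0.0479, 0.0662]
tool_rot: [2.669, 1.657, 0.001]
ft_force: [-1.9, -1.0, 7.2]
grip_width: 0.001
```

>>> step_arm:
  rows:
    - [[0,0,0],[0,0,2.5],0]

```text
time: 13.47
position: [0.5561, 0.0479, 0.0644]
tool_rot: [-2.669, -1.657, -0.001]
ft_force: [-3.7, 0.4, 6.7]
grip_width: 0.003
```

>>> step_arm:
  rows:
    - [[0,0,0],[0,0,2.5],0]

```text
time: 13.55
position: [0.5561, 0.0479, 0.0625]
tool_rot: [-2.668, -1.657, -0.002]
ft_force: [-2.3, -0.3, 6.5]
grip_width: 0.002
```

>>> step_arm:
  rows:
    - [[0,0,0],[0,0,2.5],0]

```text
time: 13.63
position: [0.5561, 0.0479, 0.0607]
tool_rot: [-2.668, -1.656, -0.002]
ft_force: [-2.2, -0.4, 7.1]
grip_width: 0.006
```

>>> step_arm:
  rows:
    - [[0,0,0],[0,0,2.5],0]

```text
time: 13.72
position: [0.5561, 0.0479, 0.0589]
tool_rot: [-2.667, -1.656, -0.002]
ft_force: [-1.9, 0.0, 6.7]
grip_width: 0.004
```

>>> step_arm:
  rows:
    - [[0,0,0],[0,0,2.5],0]

```text
time: 13.8
position: [0.5561, 0.0479, 0.0583]
tool_rot: [-2.666, -1.655, -0.002]
ft_force: [-9.3, -0.5, 28.6]
grip_width: 0.009
```

>>> step_arm:
  rows:
    - [[0,0,0],[0,0,2.5],0]

```text
time: 13.88
position: [0.5561, 0.0479, 0.0583]
tool_rot: [-2.665, -1.654, -0.002]
ft_force: [-9.9, -0.4, 25.0]
grip_width: 0.008
```

>>> step_arm:
  rows:
    - [[0,0,0],[0,0,-4],0]
    - [[0,0,0],[0,0,-10],0]
    - [[0,0,0],[0,0,-20],0]
    - [[0,0,0],[0,0,-35],0]
    - [[0,0,0],[0,0,-35],0]
    - [[0,0,0],[0,0,-35],0]
    - [[0,0,0],[0,0,-30],0]
    - [[0,0,0],[0,0,0],0]

```text
time: 14.55
position: [0.5544, 0.0462, 0.2352]
tool_rot: [-2.665, -1.65, 0.005]
ft_force: [1.1, -0.3, -0.2]
grip_width: 0.008
```

```bash
python3 go.py .45 -.3 .25 65
python3 - <<'E'
from h import *; from bench import optics
im=optics.get_image("wrist"); cv2.imwrite("pics/w14.png",im["frame"][:,:,::-1]); P=cloud(im)
for n in ("scene","side"):
    im=optics.get_image(n); cv2.imwrite(f"pics/{n}14.png",cv2.resize(im["frame"][140:290,160:360,::-1],None,fx=4,fy=4,interpolation=cv2.INTER_CUBIC))
E
```

```text
t 14.55 pos [0.5544 0.0462 0.2352] yaw 63.53 F [ 1.1 -0.3 -0.2] grip 0.008 q [-0.84  0.13  0.79  1.67 -0.1   1.39 -0.5 ]
turn [-0.41 -0.05 -1.47] shift(tool now) mm [-356.4   60.7  -15.5]
```

View pics/scene14.png

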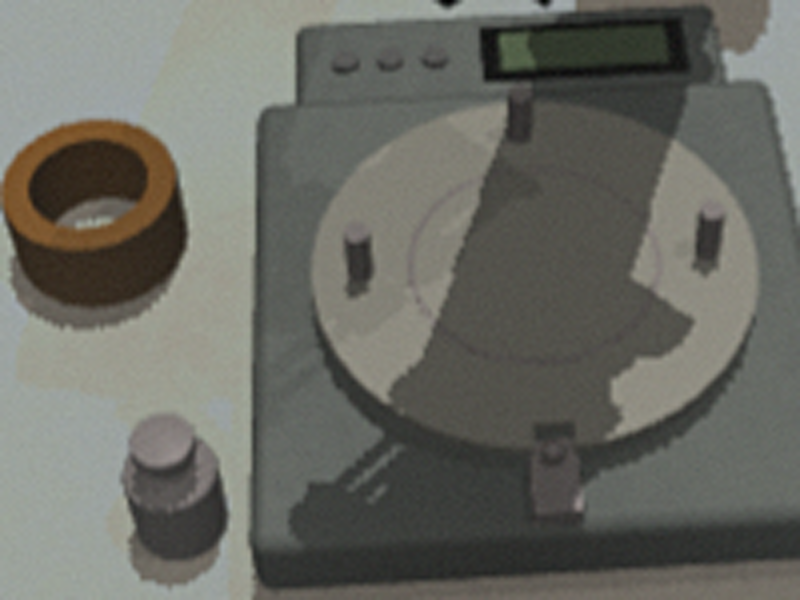

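View pics/side14.png

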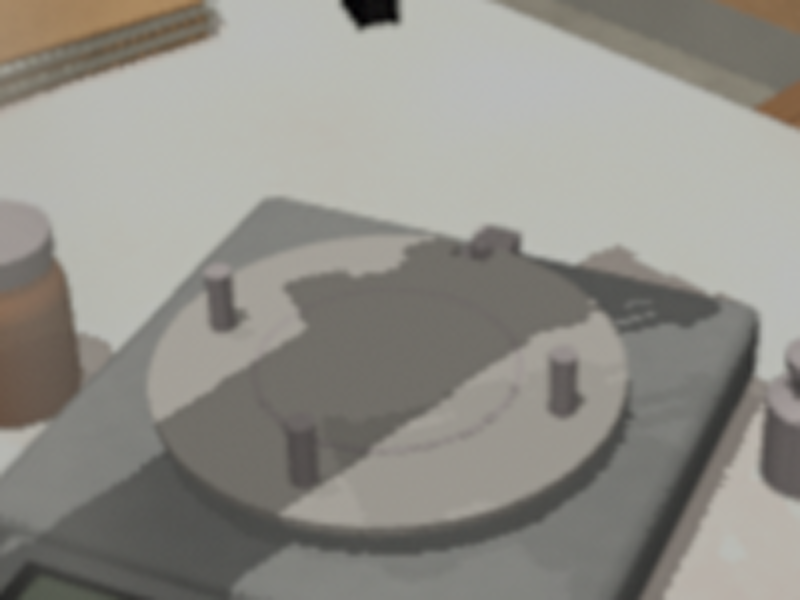

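Run:
```python
import pickle; from h import *; from bench import optics
d0=pickle.load(open("d0.pkl","rb"))
for n,C in [("scene",(.5583,.0492)),("side",(.5525,.0451))]:
    im=optics.get_image(n)
    for tag,i in (("before",d0[n]),("now",im)):
        P=cloud(i); zc=P[...,2]; m=(np.hypot(P[...,0]-C[0],P[...,1]-C[1])<.07)&(zc<.12); q=P[m]
        A=np.linalg.lstsq(np.c_[q[:,:2]-C,np.ones(len(q))],q[:,2],rcond=None)[0]; print(n,tag,"pan top z",np.round(A[2]*1000,1),"tilt deg",np.degrees(A[:2]).round(2))
        m2=((zc>.03)&(zc<.11)&(abs(P[...,0]-.57)<.2)&(abs(P[...,1]-.03)<.3)).astype(np.uint8); k,l,s,cc=cv2.connectedComponentsWithStats(m2)
        print("  bystanders",[(cc[j].round(1).tolist(),int(s[j,4])) for j in range(1,k) if 300<s[j,4]<2500])
```

```text
scene before pan top z 85.6 tilt deg [-0.14 -0.  ]
  bystanders [([182.2, 188.8], 1035), ([398.4, 202.4], 1351), ([202.1, 258.0], 541)]
scene now pan top z 73.5 tilt deg [-0.14 -0.01]
  bystanders [([182.2, 188.9], 1042), ([398.4, 202.6], 1354), ([202.1, 257.9], 539)]
side before pan top z 85.5 tilt deg [0.09 0.09]
  bystanders [([159.5, 212.8], 1378), ([362.9, 239.0], 560), ([363.3, 316.0], 1865)]
side now pan top z 73.4 tilt deg [0.08 0.09]
  bystanders [([159.5, 212.8], 1371), ([362.9, 239.0], 561), ([363.2, 315.9], 1861)]
```

The pan has sunk 12.1 mm, it's level, and the bystanders haven't moved. The arm is stationary about 0.25 m up, clear of everything, so I'm handing in.

```bash
python3 -c "
from bench import order; print(order.close_job())"
```

```text
the job is handed in; nothing more can be done
None
```

The pan is turned and fully seated with its notch over the pin, and the job was handed in at about 15 s of the 48 s allowed.

**What I did:** I pushed post_minus_y with the closed fingertips and turned the pan about 107° clockwise. Then I pressed the pan's middle: it sank at about 6–7 N to the firm stop, with a peak of about 29 N vertical (9–10 N sideways). I lifted straight up to finish clear.

**Last checks:**
- **Turn:** before the press the notch read 20.5° and the pin about 20.6°. In both views afterwards the pin stands in the slot.
- **Seating:** the pan's top went from 85.5 to 73.4 mm in both views (12.1 mm). Its tilt did not change.
- **Things around the scale:** the jar, tape and weight are within 0.2 px of their starting positions in both views.
- **Arm:** it ended with the TCP at z = 0.235 m and no contact force.

**Disagreements:**
- **Fingertip position:** the interface text puts the fingertips 8 mm ahead of the TCP, but the cameras and the contact heights put them about 15 mm behind it. My first approach therefore passed just over the post without touching it, and I went lower and repeated it.
- **Camera offset:** the scene and side views differed by about 4–6 mm on the pan's centre. I used the wrist view (which fell between them) to place the finger, and measured notch and pin angles in the scene view alone.

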